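# Feel along a stitch cam's edge with a stylus

### The job

Take the feeler stylus out of its wooden stand and run its steel rod along the edge of the cam on the gauge plate, in one pass round the robot's side of the cam from beside the tall pin to beside the short pin, keeping the side of the rod gently pressed against the edge over every rise and hollow. The cam is only lightly clamped, so do not push it out of its setting. Then stand the stylus upright in its stand again, fully down, let go, and leave the other things on the bench alone.

Things in the scene. Friction and masses are not known exactly. Their poses are not given: they have to be found in the camera images.
- gauge: Fixed dark steel gauge plate, 180 (x) x 210 (y) x 12 mm thick, flat on the bench, yaw up to 0.35 either way. Origin: centre of its underside; x points away from the robot at yaw 0, y to its left, z up. It carries an aluminium cam: a three-lobed disc 18 mm thick (top face 30 mm above the bench) with a round nut and bolt on its middle rising 12 mm more, and two steel pins.
- hub (a point): Nominal cam centre on the plate's top face (12 mm above the bench), 25 mm along plate +x from the plate's centre. The cam is clamped in slots: its real centre is off this point by an unknown amount, up to 4.5 mm along plate x and up to 4.5 mm along plate y, and it is turned about its centre by an unknown -0.12 to 0.12 rad. The clamping slips, and stays slipped, when pushed with more than about 8 N.
- cam_edge (a point): Nominal cam edge point nearest the robot (p = 0), at the plate's top face. From the cam's real centre the edge is at r = 56 + 8 cos(3p + 0.6) mm, with p the angle (rad) from plate -x growing towards plate +y (p also shifts with the unknown turn): plate x = -r cos p, y = r sin p from the centre. The edge is upright and 18 mm high. The traced part runs from about p = -74 to +74 degrees.
- tall_pin (a point): Foot of the tall pin, on its axis at the plate's top face (12 mm above the bench), beside the cam on the plate's -y side: 8 mm in diameter, 28 mm high (top 40 mm above the bench). The trace starts beside it, the rod within about 22 mm of its axis. It stands 16 mm (axis) outside the nominal edge at p = -84 degrees.
- short_pin (a point): Foot of the short pin, on its axis at the plate's top face (12 mm above the bench), beside the cam on the plate's +y side: 8 mm in diameter, 12 mm high (top 24 mm above the bench). The trace ends beside it, the rod within about 22 mm of its axis. It stands 16 mm (axis) outside the nominal edge at p = +84 degrees.
- stylus: Loose feeler stylus, 96 mm long, about 90 g, standing upright in the stand: a plain steel rod 8 mm in diameter and 40 mm long pointing down, above it a square black grip 22 x 22 mm and 52 mm high (40 to 92 mm above the rod's lower end), a 4 mm steel button on top. Origin at the rod's lower end, on the axis; z points up the axis, x and y are normal to the grip's faces.
- stylus_tip (a point): Centre of the lower end face of the stylus rod (same place as the stylus origin).
- stand: Fixed dark wooden block 56 x 56 x 46 mm high with an upright round hole of 13 mm diameter through its middle, in which the stylus rod hangs with the grip's underside resting on the block's top (the rod's end is then 6 mm above the bench). Origin: centre of its underside, on the hole's axis.
- oil_bottle: Bystander: white plastic bottle, 48 mm in diameter, 120 mm high, standing. Origin: centre of its underside.
- screwdriver: Bystander: screwdriver 170 mm long, lying beyond the plate. Origin: at its middle.
- bobbin: Bystander: steel bobbin 22 mm in diameter, 11 mm high. Origin: centre of its underside.
- screw_tray: Bystander: open steel tray 90 x 140 x 25 mm. Origin: centre of its underside.
Things that resemble listed ones, but are neither listed nor needed, are in the scene too. What is meant by the stylus is not green or yellow, and is the smaller of those in its own colour.

How it is judged:
On the way, in this order (a step that is already met when the one before it is completed fails the run):
1. the stylus rod touches the cam's edge beside the tall pin (within 24 mm of its axis), its end below the cam's top face (contact force between stylus and cam above 0.3 N and z of stylus_tip in the frame of gauge below 0.027 m and horizontal distance between stylus_tip and tall_pin below 0.024 m), for 0.15 s.
2. the rod touches the cam's robot-side edge in strip 1 of 6 across the plate (plate y -37.0 to -25.5 mm) (contact force between stylus and cam above 0.3 N and z of stylus_tip in the frame of gauge below 0.027 m and x of stylus_tip in the frame of gauge below 0.03 m and y of stylus_tip in the frame of gauge between -0.037 and -0.0255 m), for 0.15 s.
3. the rod touches the cam's robot-side edge in strip 2 of 6 across the plate (plate y -23.2 to -11.7 mm) (contact force between stylus and cam above 0.3 N and z of stylus_tip in the frame of gauge below 0.027 m and x of stylus_tip in the frame of gauge below 0.03 m and y of stylus_tip in the frame of gauge between -0.0232 and -0.0117 m), for 0.15 s.
4. the rod touches the cam's robot-side edge in strip 3 of 6 across the plate (plate y -9.4 to 2.1 mm) (contact force between stylus and cam above 0.3 N and z of stylus_tip in the frame of gauge below 0.027 m and x of stylus_tip in the frame of gauge below 0.03 m and y of stylus_tip in the frame of gauge between -0.0094 and 0.0021 m), for 0.15 s.
5. the rod touches the cam's robot-side edge in strip 4 of 6 across the plate (plate y 4.4 to 15.9 mm) (contact force between stylus and cam above 0.3 N and z of stylus_tip in the frame of gauge below 0.027 m and x of stylus_tip in the frame of gauge below 0.03 m and y of stylus_tip in the frame of gauge between 0.0044 and 0.0159 m), for 0.15 s.
6. the rod touches the cam's robot-side edge in strip 5 of 6 across the plate (plate y 18.2 to 29.7 mm) (contact force between stylus and cam above 0.3 N and z of stylus_tip in the frame of gauge below 0.027 m and x of stylus_tip in the frame of gauge below 0.03 m and y of stylus_tip in the frame of gauge between 0.0182 and 0.0297 m), for 0.15 s.
7. the rod touches the cam's robot-side edge in strip 6 of 6 across the plate (plate y 32.0 to 43.5 mm) (contact force between stylus and cam above 0.3 N and z of stylus_tip in the frame of gauge below 0.027 m and x of stylus_tip in the frame of gauge below 0.03 m and y of stylus_tip in the frame of gauge between 0.032 and 0.0435 m), for 0.15 s.
8. the rod touches the cam's edge beside the short pin (within 24 mm of its axis) (contact force between stylus and cam above 0.3 N and z of stylus_tip in the frame of gauge below 0.027 m and horizontal distance between stylus_tip and short_pin below 0.024 m), for 0.15 s.
At the end, for the whole second after the job is handed in: The stylus stands upright (within 0.08 rad) and at rest in the stand's hole, its rod's end within 5 mm of the hole's axis and less than 9 mm above the bench, released; the cam is within 1.5 mm of its starting place (horizontal distance between stylus_tip and stand below 0.005 m and height (world z) of stylus_tip below 0.009 m and angle between stylus's own z axis and vertical below 0.08 rad and linear speed of stylus below 0.02 m/s and distance of cam from where it was at the start of the episode below 0.0015 m); the robot touches nothing.
It fails at once if the cam is pushed more than 1.5 mm out of its setting (distance of cam from where it was at the start of the episode above 0.0015 m).
It fails at once if the stylus presses on the cam or plate with more than 25 N (contact force between stylus and gauge above 25 N).
It fails at once if the oil bottle, screwdriver, bobbin or screw tray is moved by more than 15 mm (distance of any of oil_bottle, screwdriver, bobbin, screw_tray from where it was at the start of the episode above 0.015 m).
It also fails if it takes over 72 s, if anything falls off the work surface, if the arm or the gripper's body presses on something with over 40 N, if the wrist force passes 120 N, or if a joint passes its speed limit or range.

### The arm

A 7-joint arm with a two-finger parallel gripper is mounted at the origin on the work surface. World frame = base frame: x ahead of the robot, y to its left, z up, the work surface at z = 0. Lengths are in m, angles in rad, forces in N, time in s.
With the tool pointing down it reaches from about 0.4 to 0.85 m from the base axis. Payload 4.5 kg.
Tool frame: the origin (TCP) lies at the very end of the fingers, on their centre line; the grasp point (between the pads) lies behind it (r.grip_depth is the z of the grasp point in the tool frame, in m); z points along the fingers, y is the direction in which the jaws open and shut (so a half turn about z gives the same grasp; the last joint's range is limited). The gripper opens to 88 mm and grips with 3 to 60 N. Pads are 18 mm wide; open, the fingers measure 123 mm over their backs; the gripper's body (75 mm by 187 mm) begins 45 mm behind the grasp point.
Start: joints at [1.209, 0.689, -0.195, 1.565, 0.157, 0.902, -0.215], TCP at [0.241, -0.577, 0.239] pointing down, gripper open.
Joint ranges: [-3.01, 3.01], [-0.46, 2.08], [-1.47, 1.51], [0.13, 2.56], [-1, 4.14], [0.04, 2.09], [-2.66, 2.66]. Speed limits (rad/s): [2.57, 2.57, 3.14, 3.14, 3.14, 3.14, 3.14].

### API

Orientations are given as a unit quaternion [x, y, z, w].
In Python, from plant import sensors, cams, r gives the robot as it stands. The module is installed in compiled form; this text tells all that it offers.
- The arm moves only by the tool drive_tool, never from a script. Its argument "series" is a list that holds one entry, the list of rows, each a list of 5 numbers: the shift along the world's x, y, z in mm, then the turn about the world's z in rad, then the finger opening in mm, from 0 to 88.1. A call has 1 to 10 rows; each row shifts and turns the commanded pose from where the row before left it; what a row does not reach is not made up. A row lasts 1/10 s, in which the tool goes at most 50 mm and 8.59 degrees, less where a joint would pass 70% of its speed; a pose out of reach is approached as far as the arm can. A call with a gripper value outside its range is refused whole. The fingers move at their own pace and stop on an object; "force" is the grip in N (left out, the last holds). Time passes only in rows, so rows that do not move let the fingers close. It gives the time, the measured TCP pose, the force and the opening at its end, in the units of the state.
- sensors.get_state(): the state, without advancing time (a new reading comes with each control period).
- cams.snapshot(name): name is "scene" or "top" or "wrist"; returns the picture (400x640x3 uint8, blue, green, red); there is no depth.
- cams.camera_model(name): a dict with "fx", "fy", "cx", "cy" (pixels), "camera_from_world" (4x4, takes a point from world to camera coordinates). Camera axes: x right, y down, z forward; pixel columns grow to the right and rows downward; lengths in m; the calibration is good to about 2 mm. A picture is of the moment at which its call begins: read the wrist's pose just before it. camera_model takes no time and is no camera call; for the wrist camera it gives the pose at the moment of the call.
- r.finish_job(): hands the job in, once; it reports no verdict.
Trained networks look in the newest picture that a camera, given by its name, has taken for a name from the list of things; names that differ only in an ending like _2 or _b are one class to them, and where a whole thing is asked for, a point or a joint stands for the part that bears it (a point fixed in the world has none). Each returns a list of dicts, best first, with "confidence" (0 to 1); they miss things now and then, are a little off and sometimes report something else, mostly with a low value. They report only what shows in the picture. A call takes as long as a camera call. They do not tell look-alikes from the thing itself.
- cams.trace(camera, name): "mask" (400x640 bool, what is visible of it) and "at" ([column, row] in pixels, amid what is visible of it).
- cams.mark_of(camera, name): "at" ([column, row] in pixels: a listed point, or the origin of a listed thing).
The state is a dict: "clock": time; "q": joint angles; "qd": joint speeds; "joint_torque": joint torques, N m; "tool_pos": TCP position; "eef_rot": TCP orientation; "contact_force": force on the tool from outside, world axes, zero at the start; "moment": the same for the moment, N m; "opening": opening from 0.0 (shut) to 1.0 (fully open).
Only numpy, scipy, OpenCV 4.12 (cv2) and the standard library are available. Lean on these libraries where they do the work, as an engineer would, in place of code of your own. Each camera call takes 0.05 s, during which the arm holds its last target.

## Working session

There is one attempt and no reset: what is moved stays moved. The work goes in short steps, Python scripts to look and compute and a tool call to move; the robot and the scene stay as the last step left them, time stands still between calls to the robot, and variables do not carry over. Pictures are saved under pics/ and viewed, and the job is handed in when it is done.

Besides the shell and the picture viewer there is one more tool, called after "Call:" as a command line: name --argument value ..., lists and objects as JSON in quotes. drive_tool: Moves the arm, as the interface text tells. Its arguments: {"type":"object","properties":{"series":{"type":"array","items":{"type":"array","items":{"type":"array","items":{"type":"number"}}}},"force":{"type":"number"}},"required":["series"]}

```bash
mkdir -p pics; ls
python3 - <<'E'
from plant import sensors, cams, r
import cv2
s=sensors.get_state(); print({k:(s[k]) for k in s}); print(r.grip_depth)
for n in ["scene","top","wrist"]:
    im=cams.snapshot(n); cv2.imwrite(f"pics/{n}0.png",im)
    m=cams.camera_model(n); print(n,m)
E
```

```text
pics
{'clock': 0.0, 'q': array([ 1.20883493,  0.6899834 , -0.19452192,  1.56633281,  0.15729488,
        0.90249879, -0.21512708]), 'qd': array([-1.04129198e-03,  4.69107505e-04, -5.65586061e-04,  1.77385015e-05,
       -2.44044956e-03, -8.40837726e-04, -3.82404725e-04]), 'joint_torque': array([-3.76724065e-04, -5.27558291e+01, -1.26694813e+00, -1.53428096e+01,
       -5.26614860e-02,  6.54770178e-03,  1.70013332e-04]), 'tool_pos': array([ 0.24066118, -0.5761262 ,  0.23791359]), 'eef_rot': array([ 9.80479217e-01,  1.96620620e-01, -2.40207590e-04, -8.83293033e-04]), 'contact_force': array([-0.26908354,  0.6242341 , -0.0695568 ]), 'moment': array([ 0.02521666,  0.03552195, -0.03246915]), 'opening': 0.9993316027224459}
-0.0187
scene {'fx': 502.4496336098226, 'fy': 502.4496336098226, 'cx': 319.3050868445007, 'cy': 202.53469258995148, 'camera_from_world': array([[-0.43461276,  0.9004966 , -0.01475163,  0.24261263],
       [ 0.68030172,  0.31751714, -0.66058492, -0.40314025],
       [-0.59017058, -0.2971342 , -0.75060639,  1.61155746],
       [ 0.        ,  0.        ,  0.        ,  1.        ]])}
top {'fx': 468.6036700316396, 'fy': 468.6036700316396, 'cx': 317.2672386859994, 'cy': 197.95617808194245, 'camera_from_world': array([[ 0.013935  , -0.9998711 , -0.00797514,  0.04284074],
       [-0.99861492, -0.01351191, -0.05084953,  0.58978081],
       [ 0.05073521,  0.00867268, -0.99867448,  1.4180773 ],
       [ 0.        ,  0.        ,  0.        ,  1.        ]])}
wrist {'fx': 313.509936600997, 'fy': 313.509936600997, 'cx': 320.2307088094821, 'cy': 198.97900455443545, 'camera_from_world': array([[ 0.38585176, -0.92255903, -0.00180469, -0.62461004],
       [-0.87598214, -0.36698372,  0.31301475, -0.04404794],
       [-0.28943688, -0.11919642, -0.94974655,  0.39143838],
       [ 0.        ,  0.        ,  0.        ,  1.        ]])}
```

View pics/scene0.png

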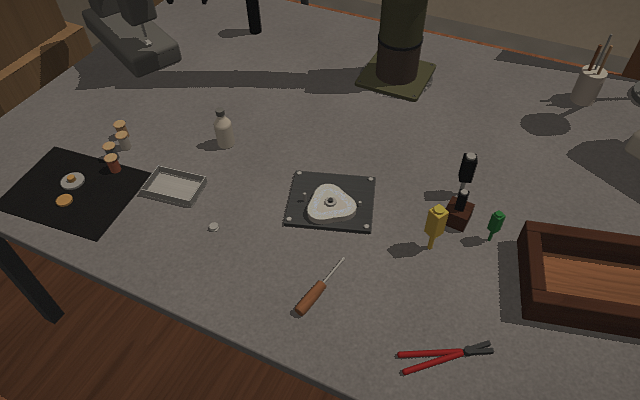

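View pics/top0.png

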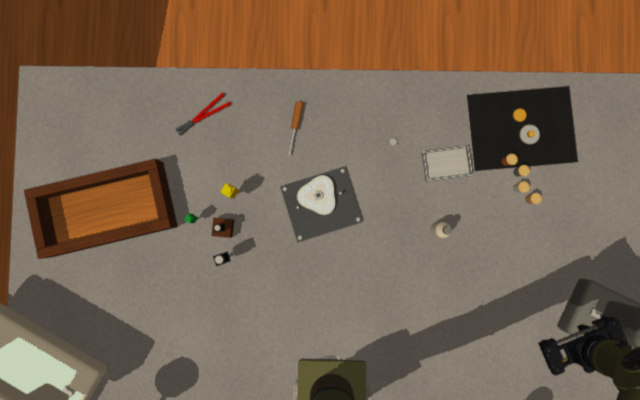

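View pics/wrist0.png

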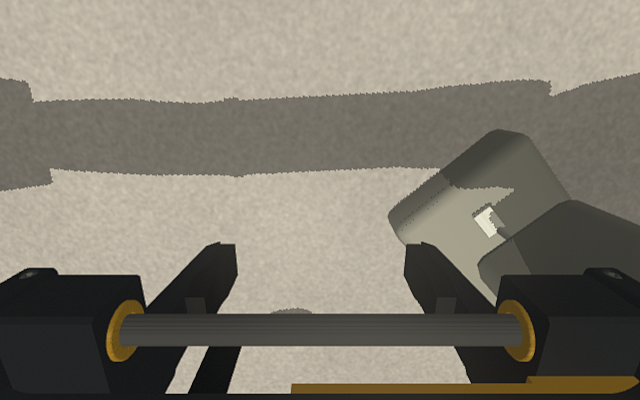

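Top view: the stand holding the small black stylus is at about (222,228), and a larger black look-alike is at (221,259). The plate and cam are at (320,203), and the bobbin is at (393,141). The tray is at (447,163), the bottle at (443,230) and the screwdriver at (296,127).

```bash
cat > h.py <<'E'
from plant import sensors, cams, r
import cv2, numpy as np
np.set_printoptions(precision=4,suppress=True)
def px2w(m,at,z):
    T=m["camera_from_world"]; R=T[:3,:3]; t=T[:3,3]
    d=R.T@np.array([(at[0]-m["cx"])/m["fx"],(at[1]-m["cy"])/m["fy"],1.]); o=-R.T@t
    return o+d*(z-o[2])/d[2]
def w2px(m,P):
    P=np.atleast_2d(P); T=m["camera_from_world"]; c=P@T[:3,:3].T+T[:3,3]
    return np.c_[m["fx"]*c[:,0]/c[:,2]+m["cx"],m["fy"]*c[:,1]/c[:,2]+m["cy"]]
E
python3 - <<'E'
from h import *
H=dict(gauge=0,hub=.012,tall_pin=.012,short_pin=.012,cam_edge=.012,stylus=.006,stand=0,oil_bottle=0,bobbin=0,screw_tray=0,screwdriver=.012)
for c in ["top","scene"]:
    cams.snapshot(c); m=cams.camera_model(c)
    for n,z in H.items():
        print(c,n,[(np.round(d["at"],1),round(d["confidence"],2),px2w(m,d["at"],z)[:2]) for d in cams.mark_of(c,n)[:3]])
print(sensors.get_state()["clock"])
E
```

```text
top gauge [(array([318.3, 204.2]), 0.9, array([0.5706, 0.0476]))]
top hub [(array([318.2, 196.2]), 0.62, array([0.5947, 0.0482]))]
top tall_pin [(array([339. , 190.3]), 0.72, array([ 0.6137, -0.0154])), (array([317.8, 197.4]), 0.52, array([0.591 , 0.0494]))]
top short_pin [(array([297.5, 205.6]), 0.62, array([0.565 , 0.1112]))]
top cam_edge [(array([326.5, 214.8]), 0.62, array([0.5381, 0.022 ]))]
top stylus [(array([237. , 191.3]), 0.69, array([0.6068, 0.2989])), (array([193.4, 217.3]), 0.63, array([0.5248, 0.4314])), (array([226.2, 257.7]), 0.56, array([0.4026, 0.3274]))]
top stand [(array([220.1, 227.4]), 0.58, array([0.4949, 0.3497]))]
top oil_bottle []
top bobbin [(array([390.9, 143.1]), 0.49, array([ 0.7636, -0.1752]))]
top screw_tray [(array([446.6, 162.8]), 0.92, array([ 0.7043, -0.3478]))]
top screwdriver [(array([294.3, 126.1]), 0.75, array([0.8107, 0.125 ])), (array([319.2, 194.8]), 0.65, array([0.5991, 0.0452]))]
scene gauge [(array([332.1, 201. ]), 0.78, array([0.568 , 0.0405]))]
scene hub [(array([332. , 208.7]), 0.88, array([0.6007, 0.0552])), (array([177.1, 192. ]), 0.
[... 158 characters left out ...]
([0.5518, 0.102 ]))]
scene cam_edge [(array([333.9, 192.4]), 0.63, array([0.5495, 0.0368])), (array([321.4, 289.9]), 0.37, array([0.8191, 0.1311]))]
scene stylus [(array([457. , 218.8]), 0.8, array([0.4975, 0.3398])), (array([429.5, 245. ]), 0.69, array([0.601 , 0.3038])), (array([456.8, 191.4]), 0.64, array([0.41 , 0.315]))]
scene stand [(array([455.1, 219.7]), 0.71, array([0.4969, 0.3361]))]
scene oil_bottle []
scene bobbin [(array([211.8, 230.5]), 0.41, array([ 0.7762, -0.1817]))]
scene screw_tray [(array([176.9, 192.2]), 0.61, array([ 0.7093, -0.3338]))]
scene screwdriver [(array([322.1, 285.4]), 0.92, array([0.8083, 0.1276])), (array([332.1, 191.9]), 0.53, array([0.5498, 0.032 ]))]
1.35
```

Run:
```python
from h import *
from scipy.spatial.transform import Rotation as Ro
s=sensors.get_state(); m=cams.camera_model("wrist"); T=m["camera_from_world"]
o=-T[:3,:3].T@T[:3,3]; R=Ro.from_quat(s["eef_rot"]).as_matrix()
print(o, R.T@(o-s["tool_pos"]), R.T@T[2,:3], R)
```

```text
[ 0.3159 -0.546   0.3851] [ 0.0809  0.0005 -0.1463] [-0.3129 -0.0003  0.9498] [[ 0.9227  0.3856  0.    ]
 [ 0.3856 -0.9227 -0.0001]
 [ 0.      0.0001 -1.    ]]
```

Call:
drive_tool --series '[[[20,40,-2,0,88],[20,40,-2,0,88],[20,40,-2,0,88],[20,40,-2,0,88],[20,40,-2,0,88],[20,40,-2,0,88],[20,40,-2,0,88],[20,40,-2,0,88],[20,40,-2,0,88],[20,40,-2,0,88]]]'

```text
clock: 2.35
tool_pos: [0.4419, -0.1751, 0.2189]
eef_rot: [0.98, 0.197, 0.0, 0.0]
contact_force: [0.2, -0.9, 0.1]
opening: 0.998
```

Call:
drive_tool --series '[[[20,40,-3,0,88],[20,40,-3,0,88],[20,40,-3,0,88],[20,40,-3,0,88],[8,45,-2,0,88],[0,0,0,0,88],[0,0,0,0,88],[0,0,0,0,88]]]'

```text
clock: 3.15
tool_pos: [0.5287, 0.0268, 0.2048]
eef_rot: [0.981, 0.196, -0.0, 0.001]
contact_force: [0.3, -1.8, -0.5]
opening: 0.997
```

Run:
```python
from h import *
s=sensors.get_state();print(s["clock"],s["tool_pos"],s["eef_rot"],s["contact_force"],s["moment"])
im=cams.snapshot("wrist"); cv2.imwrite("pics/w1.png",im); np.save("w1.npy",im)
import pickle; m=cams.camera_model("wrist"); pickle.dump(m,open("w1.pkl","wb"))
for n,z in dict(gauge=0,hub=.012,tall_pin=.012,short_pin=.012,cam_edge=.012).items():
    print(n,[(np.round(d["at"],1),round(d["confidence"],2),px2w(m,d["at"],z)[:2]) for d in cams.mark_of("wrist",n)[:3]])
```

```text
3.15 [0.5287 0.0268 0.2048] [ 0.9807  0.1957 -0.0003  0.0006] [ 0.2795 -1.7507 -0.4907] [0.018  0.0134 0.0041]
gauge [(array([323.1, 129.1]), 0.67, array([0.5726, 0.0405]))]
hub [(array([329.8, 108.4]), 0.76, array([0.5958, 0.0427]))]
tall_pin [(array([386.4, 118.9]), 0.9, array([ 0.6088, -0.0163]))]
short_pin [(array([258.7, 115.6]), 0.63, array([0.5606, 0.1086]))]
cam_edge [(array([321.2, 164.4]), 0.65, array([0.5377, 0.0283])), (array([328. , 105.6]), 0.4, array([0.5976, 0.0456])), (array([40.6, 85.3]), 0.36, array([0.5039, 0.3232]))]
```

View pics/w1.png

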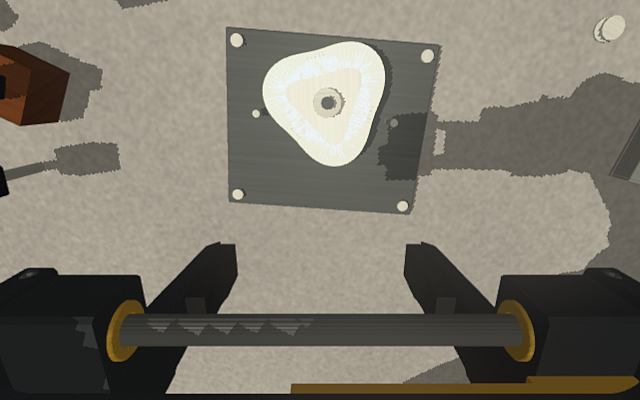

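The wrist view shows the plate with corners near (226,27), (441,44), (412,214) and (229,203). The cam is white and centred near (327,103). The short pin is at (256,114) and the tall pin at (394,123). Next I fit the plate and cam outlines.

```bash
cat > fit.py <<'E'
from h import *
from scipy.optimize import least_squares
def rect(p,n=40,z=.012):
    hx,hy=.09,.105; c=[(-hx,-hy),(hx,-hy),(hx,hy),(-hx,hy),(-hx,-hy)]
    t=np.linspace(.1,.9,n); P=np.vstack([np.outer(1-t,c[i])+np.outer(t,c[i+1]) for i in range(4)])
    return tow(p,P,z)
def tow(p,P,z):
    x,y,a=p; R=np.array([[np.cos(a),-np.sin(a)],[np.sin(a),np.cos(a)]])
    return np.c_[P@R.T+[x,y],np.full(len(P),z)]
def camo(q,off=0.0,n=120,z=.03,prange=(-np.pi,np.pi)):
    # q: centre world x,y, total angle(yaw+turn)
    p=np.linspace(*prange,n,endpoint=False); rr=.056+.008*np.cos(3*p+.6)
    return tow(q,np.c_[-rr*np.cos(p),rr*np.sin(p)],z)
def edgefit(im,m,model,p0,w=8,iters=8,sign=0):
    g=cv2.GaussianBlur(cv2.cvtColor(im,cv2.COLOR_BGR2GRAY),(0,0),1.0).astype(np.float32)
    p=np.array(p0,float)
    for it in range(iters):
        ww=w if it<4 else 4
        uv=w2px(m,model(p)); tn=np.roll(uv,-1,0)-np.roll(uv,1,0); tn/=np.linalg.norm(tn,axis=1)[:,None]+1e-9
        nn=np.c_[tn[:,1],-tn[:,0]]
        s=np.arange(-ww,ww+.01,.25); X=uv[:,None]+nn[:,None]*s[None,:,None]
        v=cv2.remap(g,X[...,0].astype(np.float32),X[...,1].astype(np.float32),cv2.INTER_LINEAR)
        d=np.gradient(v,axis=1)
        ad=np.abs(d) if sign==0 else sign*d
        k=ad.argmax(1); ok=ad.max(1)>2.; tgt=uv+nn*s[k][:,None]
        f=lambda q:(((w2px(m,model(q))-tgt)*nn).sum(1))[ok]
        res=least_squares(f,p,loss="soft_l1",f_scale=.7,x_scale=[.01,.01,.1]); p=res.x
    r=f(p)
    return p,np.median(np.abs(r)),ok.sum()
E
python3 - <<'E'
from fit import *
import pickle
im=np.load("w1.npy"); m=pickle.load(open("w1.pkl","rb"))
p,e,n=edgefit(im,m,rect,[.571,.045,.33]); print("plate",p,e,n)
best=None
for t in (-.12,0,.12):
    R=p[2]; h=[p[0]+.025*np.cos(R),p[1]+.025*np.sin(R),R-t]
    q,e,n=edgefit(im,m,camo,h); print("cam",q,e,n, q[2]-R)
R=p[2]; d=q[:2]-p[:2]; print("in plate", np.cos(R)*d[0]+np.sin(R)*d[1]-.025, -np.sin(R)*d[0]+np.cos(R)*d[1])
o=cv2.resize(im,None,fx=1,fy=1)
for P,c in((rect(p),(0,0,255)),(camo(q),(0,200,0))):
    for u in w2px(m,P): cv2.circle(o,tuple(np.round(u).astype(int)),0,c,-1)
pin=[]
for sg in(-1,1):
    a=sg*np.radians(84); rr=.056+.008*np.cos(3*a+.6)+.016
    pin.append(tow(p,np.array([[.025-rr*np.cos(a),rr*np.sin(a)]]),.012)[0])
print(pin); print(w2px(m,pin))
for u in w2px(m,pin): cv2.circle(o,tuple(np.round(u).astype(int)),3,(255,0,0),1)
cv2.imwrite("pics/fit1.png",cv2.resize(o[:240,180:480],None,fx=2.6,fy=2.4))
E
```

```text
plate [0.5749 0.0381 0.3173] 0.47093336860533014 160
cam [0.6002 0.0485 0.4321] 0.21762318835221844 120 0.11471482963066454
cam [0.6003 0.0485 0.432 ] 0.23634575534814686 120 0.11466143830074405
cam [0.6003 0.0485 0.4314] 0.2468736358283123 120 0.11403161519086352
in plate 0.0023336930841534424 0.0020009423612137103
[array([ 0.6125, -0.0183,  0.012 ]), array([0.5683, 0.1137, 0.012 ])]
[[389.6261 116.2442]
 [256.5438 106.6299]]
```

View pics/fit1.png

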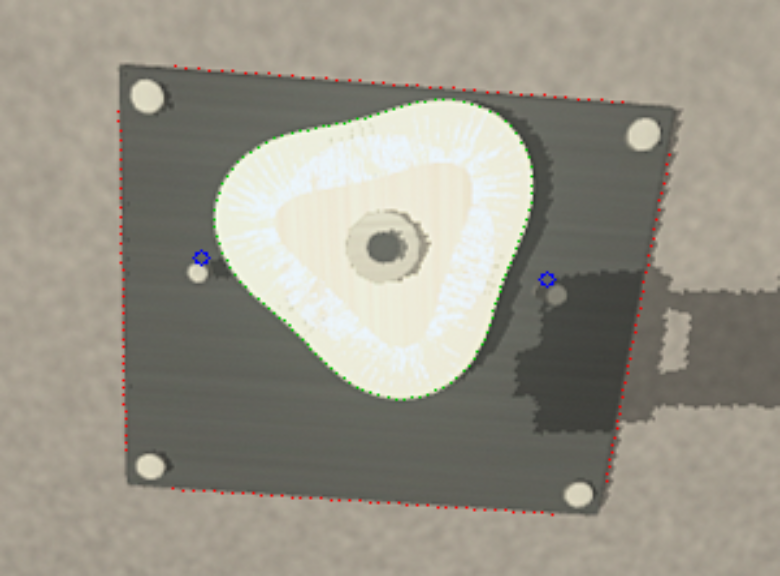

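Run:
```python
from fit import *
import pickle
im=np.load("w1.npy"); m=pickle.load(open("w1.pkl","rb"))
p,e,n=edgefit(im,m,rect,[.571,.045,.33])
def edge(a):
    rr=56+8*np.cos(3*a+.6); dr=-24*np.sin(3*a+.6)
    P=np.array([-rr*np.cos(a),rr*np.sin(a)]); T=np.array([-dr*np.cos(a)+rr*np.sin(a),dr*np.sin(a)+rr*np.cos(a)]); T/=np.hypot(*T)
    return P,T,np.array([-T[1],T[0]])
for sg,z in((-1,.04),(1,.024)):
    P,T,N=edge(sg*np.radians(84)); c=P+16*N+[25,0]
    print("plate mm",c,"top px",w2px(m,tow(p,c[None]/1000,z)), "foot w",tow(p,c[None]/1000,.012))
q=np.array([.6003,.0485,.432])
for a in (-84,-74,-65,-55,0,55,65,74):
    P,T,N=edge(np.radians(a)); c=tow(q,(P+4*N)[None]/1000,.017)[0]
    R=np.array([[np.cos(p[2]),-np.sin(p[2])],[np.sin(p[2]),np.cos(p[2])]]); print(a,c, "plate",(R.T@(c[:2]-p[:2])*1000))
```

```text
plate mm [ 13.7023 -64.1804] top px [[393.9102 122.6951]] foot w [[ 0.608  -0.0186  0.012 ]]
plate mm [11.5061 72.1201] top px [[255.9023 113.0806]] foot w [[0.5634 0.1102 0.012 ]]
-84 [ 0.6164 -0.0025  0.017 ] plate [ 26.75   -51.5601]
-74 [ 0.608 -0.003  0.017] plate [ 18.5588 -49.3663]
-65 [ 0.6007 -0.0039  0.017 ] plate [ 11.3988 -47.9688]
-55 [ 0.5919 -0.0054  0.017 ] plate [  2.5635 -46.6709]
0 [0.5395 0.0214 0.017 ] plate [-38.822   -4.8198]
55 [0.5547 0.0743 0.017 ] plate [-7.9039 40.7218]
65 [0.5578 0.0827 0.017 ] plate [-2.3622 47.7244]
74 [0.5614 0.0912 0.017 ] plate [ 3.7088 54.7045]
```

Taking "outside" as along the edge normal, the predicted pin tops at (394,123) and (256,113) match the picture. Now to look at the stand.

Call:
drive_tool --series '[[[-11,43,2,0,88],[-11,43,2,0,88],[-11,43,2,0,88],[-11,43,2,0,88],[-11,43,2,0,88],[-11,43,2,0,88],[-9,42,2,0,88],[0,0,0,0,88],[0,0,0,0,88]]]'

```text
clock: 4.35
tool_pos: [0.4536, 0.3288, 0.2186]
eef_rot: [0.98, 0.198, -0.0, 0.0]
contact_force: [0.5, -0.5, 0.2]
opening: 1.0
```

Run:
```python
from h import *
s=sensors.get_state();print(s["clock"],s["tool_pos"],s["eef_rot"],s["contact_force"],s["moment"])
im=cams.snapshot("wrist"); cv2.imwrite("pics/w2.png",im); np.save("w2.npy",im)
import pickle; m=cams.camera_model("wrist"); pickle.dump(m,open("w2.pkl","wb"))
for n,z in dict(stand=0,stylus=.006,stylus_tip=.006).items():
    print(n,[(np.round(d["at"],1),round(d["confidence"],2),px2w(m,d["at"],z)[:2]) for d in cams.mark_of("wrist",n)[:4]])
```

```text
4.35 [0.4536 0.3288 0.2186] [ 0.9803  0.1976 -0.0001  0.0001] [ 0.5395 -0.4522  0.239 ] [-0.016   0.023  -0.0175]
stand [(array([330.8, 131.4]), 0.72, array([0.498 , 0.3314]))]
stylus [(array([329.4, 132.7]), 0.95, array([0.4965, 0.3327])), (array([311.3, 203.8]), 0.93, array([0.4101, 0.3196])), (array([397.7,  46.1]), 0.74, array([0.6052, 0.3021])), (array([266.8,  76.1]), 0.69, array([0.5255, 0.4178]))]
stylus_tip [(array([309.3, 202.5]), 0.95, array([0.4107, 0.3225])), (array([401.8,  45.9]), 0.72, array([0.607 , 0.2982]))]
```

View pics/w2.png

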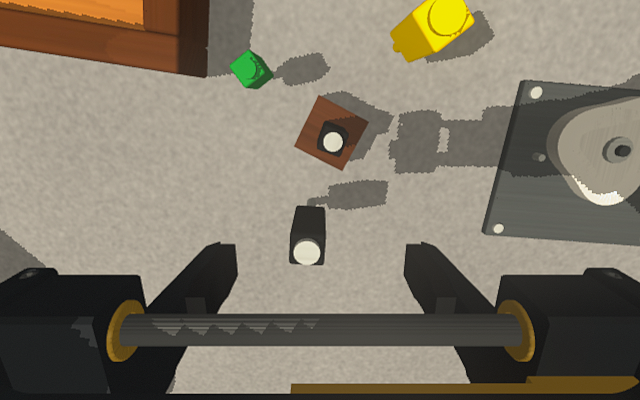

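Run:
```python
from fit import *
import pickle
im=np.load("w2.npy"); m=pickle.load(open("w2.pkl","rb"))
def sq(h,z):
    def f(p,n=30):
        c=[(-h,-h),(h,-h),(h,h),(-h,h),(-h,-h)]; t=np.linspace(.08,.92,n)
        return tow(p,np.vstack([np.outer(1-t,c[i])+np.outer(t,c[i+1]) for i in range(4)]),z)
    return f
o=im.copy()
print("button",px2w(m,(333.5,142),.102))
for nm,h,z,w in(("stand",.028,.046,6),("grip",.011,.098,4)):
  for a in (-.2,.0,.2):
    p,e,n=edgefit(im,m,sq(h,z),[.496,.335,a] if nm=="stand" else [*px2w(m,(333,141),.102)[:2],a],w=w); print(nm,p,e,n)
  for u in w2px(m,sq(h,z)(p)): cv2.circle(o,tuple(np.round(u).astype(int)),0,(0,255,0) if nm=="grip" else (255,255,0),-1)
g=np.hstack([cv2.resize(a[60:260,260:400],None,fx=2.8,fy=2.8,interpolation=cv2.INTER_CUBIC) for a in (im,o)])
cv2.imwrite("pics/fit2.png",g); print(g.shape)
```

```text
button [0.4996 0.3333 0.102 ]
stand [ 0.4996  0.334  -0.0827] 0.20863824495427205 116
stand [ 0.4996  0.334  -0.0819] 0.2248094721736139 115
stand [ 0.4996  0.334  -0.0816] 0.23481412924645248 116
grip [ 0.5028  0.3365 -0.0199] 0.7552211008259104 87
grip [ 0.503   0.3365 -0.0449] 0.7697677743749864 87
grip [ 0.5028  0.3365 -0.0266] 0.7520629418554369 87
(560, 784, 3)
```

View pics/fit2.png

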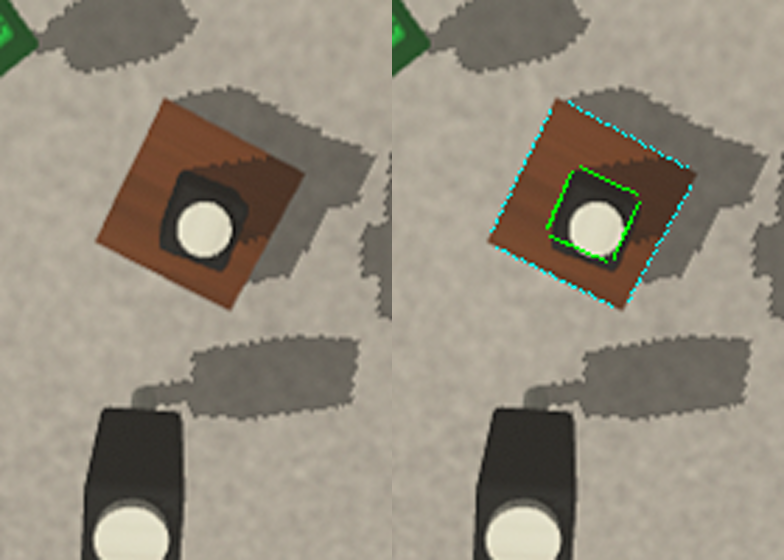

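Run:
```python
from fit import *
import pickle
im=np.load("w2.npy"); m=pickle.load(open("w2.pkl","rb"))
b=im.astype(int); crop=np.zeros(im.shape[:2],bool); crop[115:163,310:356]=1
mx=b.max(2); sat=b[...,2]-b[...,0]
blk=crop&(mx<60)&(sat<14)
wh=crop&(mx>120)&(sat<40)
mask=cv2.morphologyEx((blk|wh).astype(np.uint8),cv2.MORPH_CLOSE,np.ones((3,3)))
print(mask.sum())
sh=lambda u:cv2.fillConvexPoly(np.zeros((400*8,1),np.uint8),u,1)
def ren(p,S=8):
    h=.011; c=np.array([(-h,-h),(h,-h),(h,h),(-h,h)])
    uv=np.vstack([w2px(m,tow(p,c,z)) for z in(.046,.098)])
    hull=cv2.convexHull((((uv-[300,100])+.5)*S).astype(np.float32)).astype(np.int32)
    I=np.zeros((80*S,70*S),np.uint8); cv2.fillConvexPoly(I,hull,1)
    return cv2.resize(I.astype(np.float32),(70,80),interpolation=cv2.INTER_AREA)
M=mask[100:180,300:370].astype(np.float32)
best=[]
for x in np.arange(.497,.5031,.0005):
  for y in np.arange(.3305,.3371,.0005):
    for a in np.arange(-.8,.8,.04):
      best.append((np.abs(ren((x,y,a),4)-M).sum(),x,y,a))
best.sort(); print(np.array(best[:12]))
cv2.imwrite("pics/mask2.png",np.hstack([cv2.resize(M*255,None,fx=5,fy=5,interpolation=0),cv2.resize(ren(best[0][1:])*255,None,fx=5,fy=5,interpolation=0)]))
```

```text
841
[[182.3125   0.4995   0.3345   0.08  ]
 [183.0625   0.5      0.3345   0.08  ]
 [183.5      0.5      0.334    0.04  ]
 [186.1875   0.4995   0.334    0.    ]
 [186.5625   0.499    0.334    0.    ]
 [186.6875   0.5      0.334    0.    ]
 [186.9375   0.5      0.334    0.08  ]
 [187.       0.4995   0.334    0.04  ]
 [187.0625   0.4995   0.3345   0.04  ]
 [187.25     0.4995   0.3345  -0.04  ]
 [187.375    0.499    0.334    0.04  ]
 [187.8125   0.5      0.334   -0.04  ]][ WARN:0@3.641] global loadsave.cpp:1063 imwrite_ Unsupported depth image for selected encoder is fallbacked to CV_8U.
```

View pics/mask2.png

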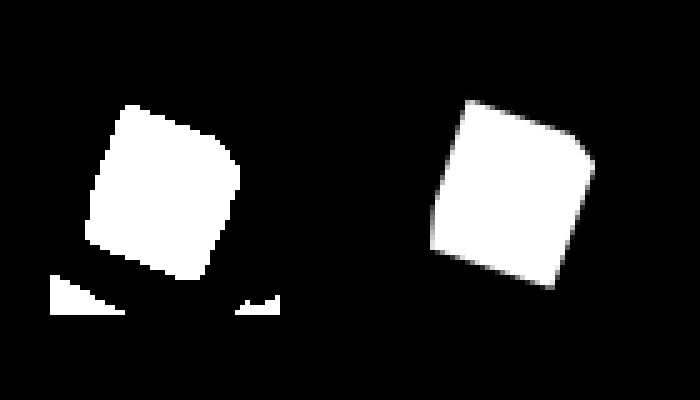

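Call:
drive_tool --series '[[[15,2,-10,-0.12,88],[15,2,-10,-0.12,88],[16,1.5,-20,-0.11,88],[0,0,-30,0,88],[0,0,-30,0,88],[0,0,-10,0,88],[0,0,0,0,88]]]'

```text
clock: 5.25
tool_pos: [0.4996, 0.3322, 0.1076]
eef_rot: [1.0, 0.022, -0.001, 0.001]
contact_force: [-0.2, -0.1, 0.4]
opening: 0.999
```

Run:
```python
from h import *
s=sensors.get_state();print(s["clock"],s["tool_pos"],2*np.arctan2(s["eef_rot"][1],s["eef_rot"][0]))
im=cams.snapshot("wrist"); cv2.imwrite("pics/w3.png",im)
```

```text
5.25 [0.4996 0.3322 0.1076] 0.044315373221134144
```

View pics/w3.png

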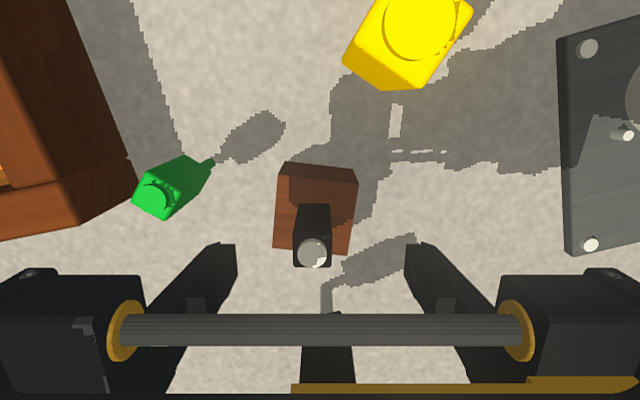

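The stylus button is at (312,252), between the open fingers and about 2 mm to the left. I'll shift and descend.

Call:
drive_tool --series '[[[0,2,-20,0,88],[0,0,-20,0,88],[0,0,-13.5,0,88],[0,0,0,0,88],[0,0,0,0,10],[0,0,0,0,10],[0,0,0,0,10],[0,0,0,0,10],[0,0,0,0,10],[0,0,0,0,10]]]' --force 50

```text
clock: 6.3
tool_pos: [0.5, 0.3359, 0.0554]
eef_rot: [1.0, 0.023, 0.0, -0.0]
contact_force: [-0.6, -0.4, 0.4]
opening: 0.478
```

Call:
drive_tool --series '[[[0,0,0,0,10],[0,0,0,0,10],[0,0,0,0,10]]]'

```text
clock: 6.6
tool_pos: [0.5, 0.3359, 0.0552]
eef_rot: [1.0, 0.023, -0.0, 0.0]
contact_force: [0.8, -0.3, 0.6]
opening: 0.247
```

```bash
cat > tr.py <<'E'
from fit import *
Q=np.array([.6003,.0485,.432]); PL=np.array([.5749,.0381,.3173])
def edge(a):
    a=np.asarray(a,float); rr=56+8*np.cos(3*a+.6); dr=-24*np.sin(3*a+.6)
    P=np.stack([-rr*np.cos(a),rr*np.sin(a)],-1); T=np.stack([-dr*np.cos(a)+rr*np.sin(a),dr*np.sin(a)+rr*np.cos(a)],-1); T/=np.linalg.norm(T,axis=-1)[...,None]
    return P,T,np.stack([-T[...,1],T[...,0]],-1)
def rot(a): return np.array([[np.cos(a),-np.sin(a)],[np.sin(a),np.cos(a)]])
def target(deg,gap,q=Q):  # world mm of rod axis, normal
    P,T,N=edge(np.radians(deg)); R=rot(q[2])
    return (R@(P+(4+gap)*N))+q[:2]*1000, R@N, R@T
def plate(w): return rot(PL[2]).T@(np.asarray(w)-PL[:2]*1000)
E
python3 - <<'E'
from tr import *
for d,g in((-48,10),(-50,5),(-55,3),(-55,0),(-58,0)):
    w,n,t=target(d,g); print(d,g,w,n,t,plate(w),np.hypot(*(plate(w)-[13.7,-64.2])))
E
```

```text
-48 10 [585.8897 -16.3459] [ 0.0998 -0.995 ] [-0.995  -0.0998] [ -6.5462 -55.1569] 22.173988303258646
-50 5 [587.6    -11.1211] [ 0.1242 -0.9923] [-0.9923 -0.1242] [ -3.2911 -50.7265] 21.684862388329982
-55 3 [592.4167  -8.3855] [ 0.1647 -0.9863] [-0.9863 -0.1647] [  2.1387 -49.6302] 18.599488541790404
-55 0 [591.9225  -5.4265] [ 0.1647 -0.9863] [-0.9863 -0.1647] [  2.5924 -46.6647] 20.75727162976667
-58 0 [594.7019  -4.9454] [ 0.1746 -0.9846] [-0.9846 -0.1746] [  5.3832 -47.0749] 19.037844037976587
```

Call:
drive_tool --series '[[[0,0,10,0,10],[0,0,20,0,10],[0,0,30,0,10],[0,0,25,0,10],[0,0,0,0,10],[0,0,0,0,10]]]'

```text
clock: 7.2
tool_pos: [0.5, 0.3358, 0.1408]
eef_rot: [1.0, 0.023, 0.0, -0.0]
contact_force: [-0.0, 1.1, -0.5]
opening: 0.248
```

Run:
```python
from h import *
s=sensors.get_state();print(s["clock"],s["tool_pos"],s["contact_force"],s["moment"],s["opening"])
cv2.imwrite("pics/w4.png",cams.snapshot("wrist"))
```

```text
7.2 [0.5    0.3358 0.1408] [-0.021   1.1043 -0.4805] [ 0.0676  0.0625 -0.0013] 0.24808056585949728
```

View pics/w4.png

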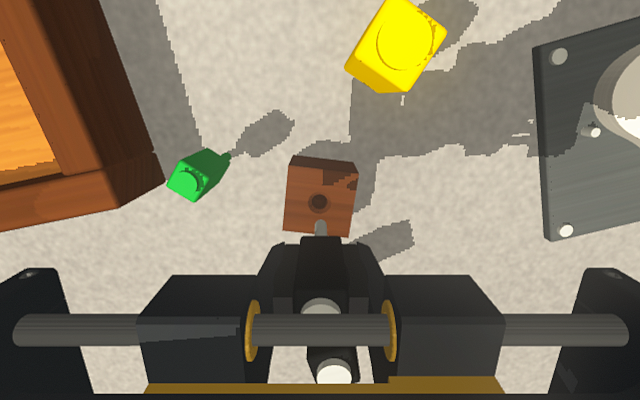

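The stylus is held, with its rod upright at (320,228), and the hole is empty at (319,203). Now to a point above the tall-pin side.

Call:
drive_tool --series '[[[9.5,-39,0,0,10],[9.5,-39,0,0,10],[9.5,-39,0,0,10],[9.5,-39,0,0,10],[9.5,-39,0,0,10],[9.5,-39,0,0,10],[9.5,-39,0,0,10],[9.5,-39,0,0,10],[9.5,-39,0,0,10],[0,0,0,0,10]]]'

```text
clock: 8.25
tool_pos: [0.5854, -0.0242, 0.1389]
eef_rot: [1.0, 0.017, -0.001, 0.003]
contact_force: [-0.8, 0.3, -1.4]
opening: 0.248
```

Call:
drive_tool --series '[[[0,0,0,0,10],[0,0,0,0,10],[0,0,0,0,10]]]'

```text
clock: 8.55
tool_pos: [0.5849, -0.0131, 0.1397]
eef_rot: [1.0, 0.024, -0.001, -0.001]
contact_force: [0.5, -0.7, -2.3]
opening: 0.242
```

Run:
```python
from h import *
s=sensors.get_state();print(s["clock"],s["tool_pos"],s["contact_force"],s["moment"],s["opening"])
cv2.imwrite("pics/w5.png",cams.snapshot("wrist"))
cv2.imwrite("pics/s5.png",cv2.resize(cams.snapshot("scene")[100:280,240:460],None,fx=3.5,fy=3.2))
```

```text
8.55 [ 0.5849 -0.0131  0.1397] [ 0.5034 -0.6672 -2.2749] [ 0.0397 -0.0278  0.0094] 0.24243779212372635
```

View pics/w5.png

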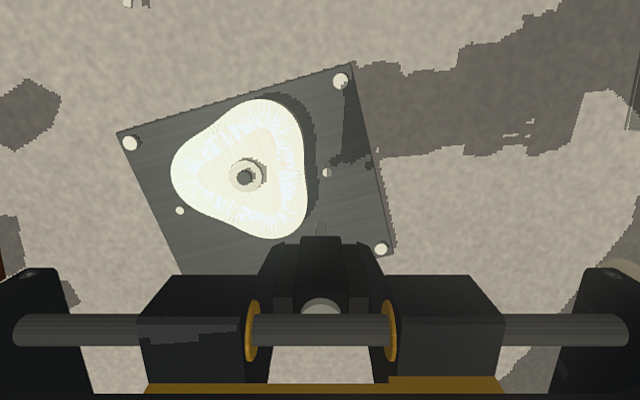

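View pics/s5.png

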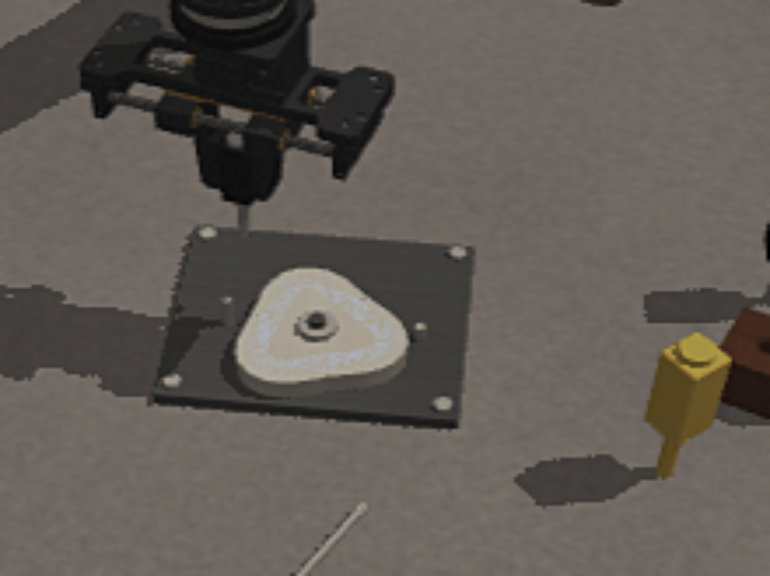

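The rod is at about (321,228), off the near side of the cam, with the tall pin at (327,172) and the short pin at (180,210). I refit the cam from this view as a check.

Run:
```python
from tr import *
im=cv2.imread("pics/w5.png"); m=cams.camera_model("wrist")
q,e,n=edgefit(im,m,camo,Q,w=8); print(q,e,n)
print(w2px(m,[[.5851,-.0148,z] for z in(.091,.11)]))
cv2.imwrite("pics/c5.png",cv2.resize(im[190:260,270:370],None,fx=8,fy=8,interpolation=cv2.INTER_CUBIC))
```

```text
[0.6004 0.0485 0.4338] 0.27400085151894044 120
[[321.1137 222.8021]
 [321.1683 234.7095]]
```

View pics/c5.png

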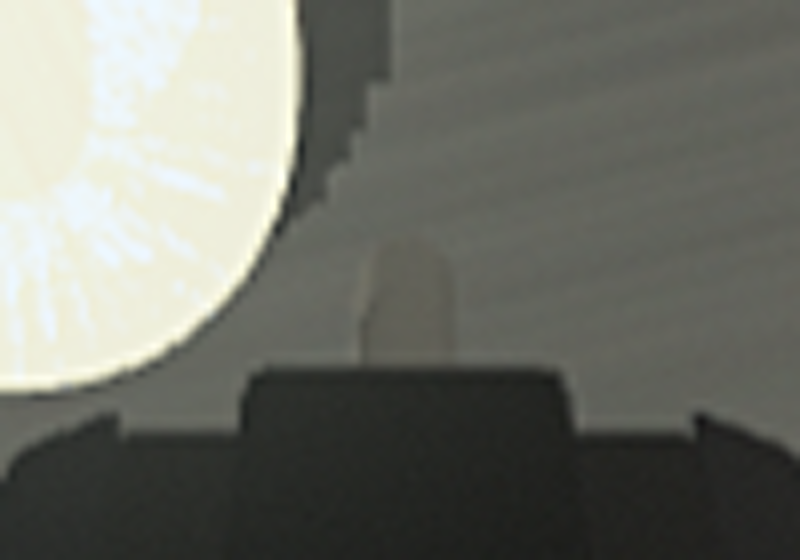

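Call:
drive_tool --series '[[[0,-1,-20,0,10],[0,0,-20,0,10],[0,0,-15,0,10],[0,0,-10,0,10],[0,0,-8,0,10],[0,0,0,0,10],[0,0,0,0,10],[0,0,0,0,10]]]'

```text
clock: 9.45
tool_pos: [0.586, -0.0162, 0.0679]
eef_rot: [1.0, 0.023, 0.001, 0.0]
contact_force: [-0.8, 0.3, 0.1]
opening: 0.244
```

```bash
cat >> tr.py <<'E'
def obs(k=4):
    F=[];M=[];X=[]
    for i in range(k):
        s=sensors.get_state(); F.append(s["contact_force"]); X.append(s["tool_pos"]); M.append(s["moment"])
        if i<k-1: cams.snapshot("top")
    F=np.array(F);X=np.array(X);M=np.array(M)
    print("t",round(s["clock"],2),"X",X.mean(0)*1000,"sd",X.std(0)*1000,"F",F.mean(0),"sd",F.std(0),"M",M.mean(0),M.std(0))
    return X.mean(0)*1000,F.mean(0)
E
python3 - <<'E'
from tr import *
x,F=obs(6); q=sensors.get_state()["eef_rot"]; print(q)
cv2.imwrite("pics/w6.png",cams.snapshot("wrist"))
E
```

```text
t 9.7 X [585.9037 -16.2242  67.8061] sd [0.1299 0.0114 0.1231] F [-0.179  -0.1902 -0.6769] sd [0.3805 0.5192 0.608 ] M [0.0007 0.0266 0.0013] [0.0206 0.0152 0.0285]
[0.9997 0.0229 0.0003 0.    ]
```

View pics/w6.png

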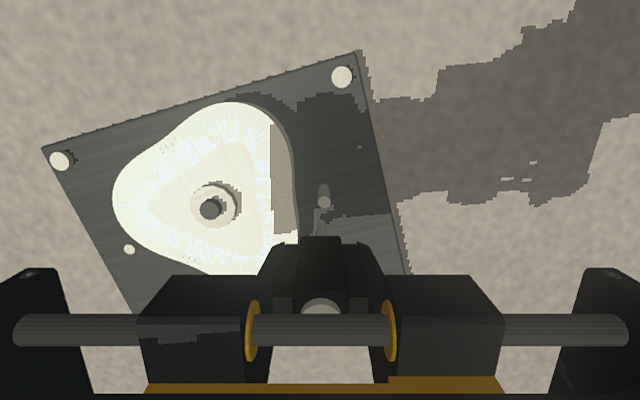

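Call:
drive_tool --series '[[[1.6,2,0,0,10],[1.6,2,0,0,10],[1.6,2,0,0,10],[1.6,2,0,0,10],[0,0,0,0,10],[0,0,0,0,10]]]'

```text
clock: 10.35
tool_pos: [0.5919, -0.0081, 0.0672]
eef_rot: [1.0, 0.023, -0.0, 0.0]
contact_force: [-0.1, -0.9, -1.6]
opening: 0.245
```

Run:
```python
from tr import *
x,F=obs(5);
```

```text
t 10.55 X [591.809   -8.2964  67.2053] sd [0.0426 0.0876 0.0112] F [ 0.2481 -0.1655 -1.1279] sd [0.2481 0.4707 0.4751] M [0.0222 0.0169 0.0001] [0.0325 0.0203 0.0209]
```

Call:
drive_tool --series '[[[-0.1,0.7,0,0,10],[-0.1,0.7,0,0,10],[-0.1,0.7,0,0,10],[0,0,0,0,10],[0,0,0,0,10]]]'

```text
clock: 11.05
tool_pos: [0.5916, -0.0061, 0.0673]
eef_rot: [1.0, 0.023, 0.0, 0.0]
contact_force: [-0.7, -0.7, -1.7]
opening: 0.241
```

Run:
```python
from tr import *
x,F=obs(4);
```

```text
t 11.2 X [591.611   -6.1003  67.2505] sd [0.0058 0.0072 0.0103] F [-0.016  -0.2161 -1.0851] sd [0.4252 0.5632 0.3822] M [ 0.0326  0.0132 -0.0038] [0.0221 0.0281 0.0165]
```

Call:
drive_tool --series '[[[0,0.4,0,0,10],[0,0,0,0,10],[0,0,0,0,10]]]'

```text
clock: 11.5
tool_pos: [0.5916, -0.0057, 0.0672]
eef_rot: [1.0, 0.023, -0.0, 0.0]
contact_force: [0.4, -0.2, -0.5]
opening: 0.244
```

Run:
```python
from tr import *
x,F=obs(4);
```

```text
t 11.65 X [591.5872  -5.6929  67.2299] sd [0.009  0.0114 0.0041] F [ 0.1684 -0.0421 -0.6857] sd [0.1662 0.1535 0.2952] M [ 0.0229 -0.0063 -0.0059] [0.0254 0.0462 0.02  ]
```

Call:
drive_tool --series '[[[0,0.4,0,0,10],[0,0,0,0,10],[0,0,0,0,10]]]'

```text
clock: 11.95
tool_pos: [0.5916, -0.0052, 0.0672]
eef_rot: [1.0, 0.023, -0.0, 0.0]
contact_force: [-0.8, 0.4, -2.0]
opening: 0.242
```

Run:
```python
from tr import *
x,F=obs(4);
```

```text
t 12.1 X [591.6022  -5.2731  67.2425] sd [0.0115 0.0177 0.0117] F [-0.1712  0.3458 -1.2478] sd [0.509  0.579  0.6975] M [ 0.0109  0.0112 -0.0029] [0.0478 0.0276 0.011 ]
```

Call:
drive_tool --series '[[[0,0.4,0,0,10],[0,0,0,0,10],[0,0,0,0,10]]]'

```text
clock: 12.4
tool_pos: [0.5916, -0.0049, 0.0673]
eef_rot: [1.0, 0.023, -0.0, 0.0]
contact_force: [0.5, 0.4, -0.6]
opening: 0.248
```

Run:
```python
from tr import *
x,F=obs(4);
```

```text
t 12.55 X [591.5814  -4.893   67.2403] sd [0.0154 0.0155 0.0136] F [-0.0089 -0.045  -0.7703] sd [0.2944 0.3831 0.1989] M [ 0.0131  0.039  -0.0163] [0.0246 0.0399 0.0219]
```

Call:
drive_tool --series '[[[0,0.4,0,0,10],[0,0,0,0,10],[0,0,0,0,10]]]'

```text
clock: 12.85
tool_pos: [0.5916, -0.0045, 0.0672]
eef_rot: [1.0, 0.023, -0.0, 0.0]
contact_force: [0.5, 0.3, -0.9]
opening: 0.246
```

Run:
```python
from tr import *
x,F=obs(4);
```

```text
t 13.0 X [591.5997  -4.5126  67.246 ] sd [0.0136 0.0239 0.0096] F [-0.1397  0.1182 -0.67  ] sd [0.4239 0.2422 0.2505] M [-0.0024  0.0199 -0.0069] [0.0409 0.0275 0.011 ]
```

Call:
drive_tool --series '[[[0,0.3,0,0,10],[0,0,0,0,10],[0,0,0,0,10]]]'

```text
clock: 13.3
tool_pos: [0.5916, -0.0045, 0.0672]
eef_rot: [1.0, 0.023, -0.0, 0.0]
contact_force: [0.3, -0.6, -0.3]
opening: 0.243
```

Run:
```python
from tr import *
x,F=obs(4);
```

```text
t 13.45 X [591.5866  -4.4408  67.2581] sd [0.008  0.0273 0.0064] F [-0.0844 -1.0111 -0.6142] sd [0.3266 0.3705 0.3366] M [-0.2088  0.0221 -0.0402] [0.0351 0.018  0.0201]
```

Contact: y stalled, Fy is about -1 N, and the moment signal (about -0.22 Nm) is cleaner than the force. Arm stiffness is about 4 N/mm. I write a tracing helper that refits the cam from the contact points.

```bash
cat > step.py <<'E'
import sys,json,os
from tr import *
# usage: step.py Cx Cy  -> observe, refit, propose
C=np.array([float(sys.argv[1]),float(sys.argv[2])]); Fs=float(sys.argv[3]) if len(sys.argv)>3 else 2.2
dl=float(sys.argv[4]) if len(sys.argv)>4 else 6.
L=.21
F=[];X=[];M=[]
for i in range(3):
    s=sensors.get_state(); F.append(s["contact_force"]);X.append(s["tool_pos"]);M.append(s["moment"])
    if i<2: cams.snapshot("top")
F=np.mean(F,0);X=np.mean(X,0)*1000;M=np.mean(M,0)-[.015,.02,0]
Fm=np.array([-M[1],M[0]])/L
log=json.load(open("log.json")) if os.path.exists("log.json") else []
pg=np.radians(np.linspace(-95,95,3801))
def near(q,x):
    P,T,N=edge(pg); W=(P+4*N)@rot(q[2]).T+q[:2]*1000; d=W-x; i=(d**2).sum(1).argmin(); Nw=rot(q[2])@N[i]
    return np.degrees(pg[i]),-(d[i]@Nw),Nw,rot(q[2])@T[i]   # + = outside
contact=np.hypot(*Fm)>.5
if contact: log.append([*X[:2]]); json.dump(log,open("log.json","w"))
def res(q):
    return np.r_[[near(q,np.array(x))[1]/.12 for x in log],(q[:2]-Q[:2])*1000/1.5,(q[2]-Q[2])/.012]
q=least_squares(res,Q+[0,.001,0],x_scale=[.001,.001,.01],diff_step=1e-3).x
p,g,n,t=near(q,X[:2])
k=4.3
print("t",round(s["clock"],2),"X",X,"Fm",Fm.round(2),"F",F.round(2),"Fn",round(Fm@n,2),"open",round(s["opening"],3))
print("q",q,"p",round(p,1),"gap",round(g,2),"plate",plate(X[:2]),"dTall",round(np.hypot(*(plate(X[:2])-[13.7,-64.2])),1),"dShort",round(np.hypot(*(plate(X[:2])-[11.5,72.1])),1),"res",[round(near(q,np.array(x))[1],2) for x in log[-6:]])
# propose
cur=C.copy(); P0=p; rows=[]
arc=0; pp=np.radians(p)
n_rows=int(sys.argv[5]) if len(sys.argv)>5 else 4
for i in range(n_rows):
    # advance by dl/n_rows along offset curve
    w0=target(np.degrees(pp),0,q)[0]
    a=pp
    while np.hypot(*(target(np.degrees(a),0,q)[0]-w0))<dl/n_rows: a+=.001
    pp=a; w,nn,tt=target(np.degrees(pp),-Fs/k,q); d=np.round(w-cur,1); cur=cur+d; rows.append(d.tolist())
print("rows",[r+[0,0,10] for r in rows]); print("C after",cur.round(1),"p",round(np.degrees(pp),1),"n",nn,"plate",plate(cur))
E
python3 step.py 591.6 -4.2 2.2 5
```

```text
t 13.55 X [591.5869  -4.4119  67.2608] Fm [-0.04 -1.34] F [ 0.14 -1.2  -0.51] Fn 1.32 open 0.244
q [0.6001 0.0495 0.4309] p -54.9 gap -0.01 plate [  2.5901 -45.5961] dTall 21.7 dShort 118.0 res [np.float64(-0.01)]
rows [[-1.3, 0.1, 0, 0, 10], [-1.3, -0.2, 0, 0, 10], [-1.2, -0.2, 0, 0, 10], [-1.3, -0.1, 0, 0, 10]]
C after [586.5  -4.6] p -49.8 n [ 0.1209 -0.9927] plate [ -2.3016 -44.1877]
```

Call:
drive_tool --series '[[[1,0.2,0,0,10],[1,0.2,0,0,10],[1,0.2,0,0,10],[0,0.1,0,0,10],[0,0,0,0,10]]]'

```text
clock: 14.05
tool_pos: [0.5945, -0.0038, 0.0672]
eef_rot: [1.0, 0.023, -0.0, 0.0]
contact_force: [0.1, -2.0, -0.7]
opening: 0.25
```

```bash
python3 step.py 594.6 -3.5 2.2 6
```

```text
t 14.15 X [594.5263  -3.8444  67.2038] Fm [-0.81 -2.8 ] F [-0.59 -2.25 -0.66] Fn 2.61 open 0.25
q [0.6001 0.0496 0.4316] p -58.1 gap -0.03 plate [  5.5598 -45.9741] dTall 20.0 dShort 118.2 res [np.float64(0.03), np.float64(-0.03)]
rows [[-1.7, -0.1, 0, 0, 10], [-1.5, -0.3, 0, 0, 10], [-1.5, -0.2, 0, 0, 10], [-1.5, -0.3, 0, 0, 10]]
C after [588.4  -4.4] p -51.7 n [ 0.1413 -0.99  ] plate [ -0.434  -44.5905]
```

```bash
sed -i 's/^k=4.3/k=7.0/' step.py; python3 step.py 594.6 -3.5 2.5 6
```

```text
t 14.25 X [594.5309  -3.842   67.2273] Fm [-0.74 -2.97] F [-0.84 -2.82 -1.27] Fn 2.8 open 0.245
q [0.6    0.0496 0.4319] p -58.1 gap -0.02 plate [  5.5649 -45.9732] dTall 20.0 dShort 118.2 res [np.float64(0.04), np.float64(-0.02), np.float64(-0.02)]
rows [[-1.7, -0.3, 0, 0, 10], [-1.5, -0.2, 0, 0, 10], [-1.4, -0.3, 0, 0, 10], [-1.6, -0.2, 0, 0, 10]]
C after [588.4  -4.5] p -51.7 n [ 0.1416 -0.9899] plate [ -0.4652 -44.6855]
```

Call:
drive_tool --series '[[[-1.7,-0.3,0,0,10],[-1.5,-0.2,0,0,10],[-1.4,-0.3,0,0,10],[-1.6,-0.2,0,0,10],[0,0,0,0,10]]]'

```text
clock: 14.75
tool_pos: [0.5886, -0.0046, 0.0675]
eef_rot: [1.0, 0.023, 0.0, 0.0]
contact_force: [2.2, -2.9, 0.3]
opening: 0.249
```

```bash
python3 step.py 588.4 -4.5 2.5 6
```

```text
t 14.85 X [588.652   -4.5889  67.4556] Fm [ 2.66 -3.18] F [ 2.04 -2.97 -0.11] Fn 3.51 open 0.245
q [0.6008 0.0497 0.427 ] p -51.5 gap -0.15 plate [ -0.2535 -44.8486] dTall 23.9 dShort 117.5 res [np.float64(0.1), np.float64(0.02), np.float64(0.02), np.float64(-0.15)]
rows [[-1.3, -0.1, 0, 0, 10], [-1.5, -0.1, 0, 0, 10], [-1.5, -0.2, 0, 0, 10], [-1.6, -0.1, 0, 0, 10]]
C after [582.5  -5. ] p -45.7 n [ 0.0606 -0.9982] plate [ -6.2267 -43.3197]
```

```bash
python3 step.py 588.4 -4.5 0.8 6
```

```text
t 14.95 X [588.661   -4.6034  67.3992] Fm [ 2.69 -3.24] F [ 1.91 -3.2  -0.01] Fn 3.56 open 0.243
q [0.6011 0.0497 0.4252] p -51.2 gap -0.1 plate [ -0.2495 -44.8652] dTall 23.8 dShort 117.6 res [np.float64(0.13), np.float64(0.04), np.float64(0.04), np.float64(-0.12), np.float64(-0.1)]
rows [[-1.2, -0.3, 0, 0, 10], [-1.5, -0.1, 0, 0, 10], [-1.6, -0.2, 0, 0, 10], [-1.5, -0.1, 0, 0, 10]]
C after [582.6  -5.2] p -45.5 n [ 0.0557 -0.9984] plate [ -6.1941 -43.5409]
```

```bash
sed -i 's#/.012\]#/.004]#; s#\[1\]/.12#[1]/.2#' step.py; grep -n "def res" -A1 step.py
```

```text
20:def res(q):
21-    return np.r_[[near(q,np.array(x))[1]/.2 for x in log],(q[:2]-Q[:2])*1000/1.5,(q[2]-Q[2])/.004]
```

Call:
drive_tool --series '[[[-1.2,-0.4,0,0,10],[-1.5,-0.1,0,0,10],[-1.6,-0.1,0,0,10],[-1.5,-0.1,0,0,10]]]'

```text
clock: 15.35
tool_pos: [0.5822, -0.0052, 0.0671]
eef_rot: [1.0, 0.023, -0.0, 0.0]
contact_force: [2.6, -2.6, -0.6]
opening: 0.244
```

```bash
python3 step.py 582.6 -5.2 1 6
```

```text
t 15.45 X [581.9774  -5.2296  67.1299] Fm [ 1.94 -3.08] F [ 1.42 -2.47 -0.42] Fn 3.17 open 0.246
q [0.6011 0.0498 0.4314] p -44.6 gap -0.1 plate [ -6.7948 -43.3748] dTall 29.2 dShort 116.9 res [np.float64(0.14), np.float64(0.07), np.float64(0.07), np.float64(-0.11), np.float64(-0.09), np.float64(-0.1)]
rows [[-2.1, -0.0, 0, 0, 10], [-1.6, -0.1, 0, 0, 10], [-1.5, 0.1, 0, 0, 10], [-1.5, 0.0, 0, 0, 10]]
C after [575.9  -5.2] p -39.2 n [-0.0585 -0.9983] plate [-12.5596 -41.4505]
```

```bash
python3 - <<'E'
s=open("step.py").read()
s=s.replace("cur=C.copy();","C=X[:2]-n*(Fm@n)/k; cur=C.copy();").replace("target(np.degrees(pp),-Fs/k,q)","target(np.degrees(pp),g-Fs/k,q)")
s=s.replace('C=np.array([float(sys.argv[1]),float(sys.argv[2])]); ','').replace("sys.argv[3]","sys.argv[1]").replace("argv)>3","argv)>1").replace("sys.argv[4]","sys.argv[2]").replace("argv)>4","argv)>2").replace("sys.argv[5]","sys.argv[3]").replace("argv)>5","argv)>3")
open("step.py","w").write(s)
E
python3 step.py 2 7
```

```text
t 15.55 X [581.9565  -5.2398  67.1146] Fm [ 1.41 -3.03] F [ 0.73 -2.32 -0.48] Fn 3.09 open 0.247
q [0.6013 0.0499 0.4314] p -44.4 gap -0.06 plate [ -6.8179 -43.378 ] dTall 29.2 dShort 116.9 res [np.float64(0.07), np.float64(0.07), np.float64(-0.1), np.float64(-0.08), np.float64(-0.07), np.float64(-0.06)]
rows [[-1.8, -0.2, 0, 0, 10], [-1.7, -0.0, 0, 0, 10], [-1.8, 0.0, 0, 0, 10], [-1.8, 0.2, 0, 0, 10]]
C after [574.8  -4.8] p -38.2 n [-0.0825 -0.9966] plate [-13.4444 -40.7379]
```

Call:
drive_tool --series '[[[-1.8,-0.2,0,0,10],[-1.7,0,0,0,10],[-1.8,0,0,0,10],[-1.8,0.2,0,0,10]]]'

```text
clock: 15.95
tool_pos: [0.5752, -0.0052, 0.0672]
eef_rot: [1.0, 0.023, -0.0, 0.0]
contact_force: [1.5, -2.1, -1.2]
opening: 0.246
```

```bash
python3 step.py 2 7
```

```text
t 16.05 X [574.9797  -5.1888  67.2098] Fm [ 1.41 -2.9 ] F [ 1.05 -2.05 -0.95] Fn 2.78 open 0.242
q [0.6013 0.0499 0.4314] p -38.3 gap -0.0 plate [-13.4305 -41.1527] dTall 35.6 dShort 116.0 res [np.float64(0.07), np.float64(-0.1), np.float64(-0.08), np.float64(-0.07), np.float64(-0.06), np.float64(-0.0)]
rows [[-1.7, 0.1, 0, 0, 10], [-1.8, 0.2, 0, 0, 10], [-1.7, 0.3, 0, 0, 10], [-1.8, 0.4, 0, 0, 10]]
C after [568.   -3.8] p -32.3 n [-0.2298 -0.9732] plate [-19.6155 -37.6518]
```

Call:
drive_tool --series '[[[-1.7,0.1,0,0,10],[-1.8,0.2,0,0,10],[-1.7,0.3,0,0,10],[-1.8,0.4,0,0,10]]]'

```text
clock: 16.45
tool_pos: [0.5682, -0.0041, 0.0672]
eef_rot: [1.0, 0.023, -0.0, 0.0]
contact_force: [1.0, -1.4, -0.4]
opening: 0.246
```

```bash
python3 step.py 2 7
```

```text
t 16.55 X [567.8773  -4.0801  67.189 ] Fm [ 0.72 -2.6 ] F [ 0.37 -1.58 -0.53] Fn 2.36 open 0.242
q [0.6013 0.0499 0.4314] p -32.2 gap -0.0 plate [-19.8324 -37.8834] dTall 42.6 dShort 114.4 res [np.float64(-0.1), np.float64(-0.08), np.float64(-0.07), np.float64(-0.06), np.float64(-0.0), np.float64(-0.0)]
rows [[-1.7, 0.4, 0, 0, 10], [-1.7, 0.5, 0, 0, 10], [-1.7, 0.6, 0, 0, 10], [-1.6, 0.7, 0, 0, 10]]
C after [561.3  -1.6] p -26.5 n [-0.3959 -0.9183] plate [-25.3349 -33.4157]
```

Tracking well.

Call:
drive_tool --series '[[[-1.7,0.4,0,0,10],[-1.7,0.5,0,0,10],[-1.7,0.6,0,0,10],[-1.6,0.7,0,0,10]]]'

```text
clock: 16.95
tool_pos: [0.5615, -0.002, 0.0672]
eef_rot: [1.0, 0.023, -0.0, 0.0]
contact_force: [1.2, -2.1, -0.6]
opening: 0.243
```

```bash
python3 step.py 2 6
```

```text
t 17.05 X [561.2675  -1.9202  67.1979] Fm [ 0.38 -2.93] F [ 0.72 -2.42 -0.98] Fn 2.55 open 0.243
q [0.6013 0.0499 0.4314] p -26.6 gap 0.0 plate [-25.4384 -33.769 ] dTall 49.6 dShort 112.1 res [np.float64(-0.08), np.float64(-0.07), np.float64(-0.06), np.float64(-0.0), np.float64(-0.0), np.float64(0.0)]
rows [[-1.4, 0.6, 0, 0, 10], [-1.4, 0.6, 0, 0, 10], [-1.3, 0.7, 0, 0, 10], [-1.3, 0.8, 0, 0, 10]]
C after [556.    1.1] p -21.8 n [-0.5357 -0.8444] plate [-29.4864 -29.2454]
```

Call:
drive_tool --series '[[[-1.4,0.6,0,0,10],[-1.4,0.6,0,0,10],[-1.3,0.7,0,0,10],[-1.3,0.8,0,0,10]]]'

```text
clock: 17.45
tool_pos: [0.5561, 0.0007, 0.0672]
eef_rot: [1.0, 0.023, -0.0, 0.0]
contact_force: [0.2, -2.8, -0.9]
opening: 0.243
```

```bash
python3 step.py 2.2 6
```

```text
t 17.55 X [555.9777   0.8191  67.2017] Fm [ 0.15 -3.17] F [-0.05 -2.34 -0.3 ] Fn 2.61 open 0.245
q [0.6013 0.0499 0.4314] p -21.9 gap 0.01 plate [-29.6094 -29.5161] dTall 55.5 dShort 109.6 res [np.float64(-0.07), np.float64(-0.06), np.float64(-0.01), np.float64(-0.01), np.float64(-0.01), np.float64(0.01)]
rows [[-1.3, 0.8, 0, 0, 10], [-1.2, 0.8, 0, 0, 10], [-1.2, 1.0, 0, 0, 10], [-1.1, 1.0, 0, 0, 10]]
C after [551.4   4.7] p -17.1 n [-0.6685 -0.7438] plate [-32.7599 -24.3605]
```

Call:
drive_tool --series '[[[-1.3,0.8,0,0,10],[-1.2,0.8,0,0,10],[-1.2,1.0,0,0,10],[-1.1,1.0,0,0,10]]]'

```text
clock: 17.95
tool_pos: [0.5513, 0.0043, 0.0672]
eef_rot: [1.0, 0.023, -0.0, 0.0]
contact_force: [-0.7, -2.0, -0.8]
opening: 0.247
```

```bash
python3 step.py 2.2 6
```

```text
t 18.05 X [551.1368   4.4705  67.1824] Fm [-0.45 -3.02] F [-0.65 -2.13 -0.61] Fn 2.55 open 0.249
q [0.6013 0.0499 0.4313] p -17.0 gap 0.01 plate [-33.0695 -24.5366] dTall 61.3 dShort 106.4 res [np.float64(-0.06), np.float64(-0.01), np.float64(-0.01), np.float64(-0.01), np.float64(0.01), np.float64(0.01)]
rows [[-1.2, 1.0, 0, 0, 10], [-1.0, 1.1, 0, 0, 10], [-1.0, 1.1, 0, 0, 10], [-1.0, 1.2, 0, 0, 10]]
C after [547.2   9.1] p -12.2 n [-0.7899 -0.6133] plate [-35.3714 -18.8651]
```

Call:
drive_tool --series '[[[-1.2,1.0,0,0,10],[-1.0,1.1,0,0,10],[-1.0,1.1,0,0,10],[-1.0,1.2,0,0,10]]]'

```text
clock: 18.45
tool_pos: [0.5471, 0.0087, 0.0672]
eef_rot: [1.0, 0.023, -0.0, 0.0]
contact_force: [-1.2, -2.6, -0.9]
opening: 0.243
```

```bash
python3 step.py 2.2 5.5
```

```text
t 18.55 X [546.958    8.9703  67.1901] Fm [-1.28 -2.78] F [-1.84 -2.03 -1.15] Fn 2.71 open 0.242
q [0.6013 0.0499 0.4313] p -12.2 gap 0.0 plate [-35.6357 -18.9576] dTall 66.9 dShort 102.5 res [np.float64(-0.01), np.float64(-0.01), np.float64(-0.01), np.float64(0.01), np.float64(0.01), np.float64(0.0)]
rows [[-0.9, 1.1, 0, 0, 10], [-0.7, 1.1, 0, 0, 10], [-0.8, 1.2, 0, 0, 10], [-0.6, 1.1, 0, 0, 10]]
C after [544.3  13.7] p -7.8 n [-0.8787 -0.4774] plate [-36.7173 -13.6167]
```

Call:
drive_tool --series '[[[-0.9,1.1,0,0,10],[-0.7,1.1,0,0,10],[-0.8,1.2,0,0,10],[-0.6,1.1,0,0,10]]]'

```text
clock: 18.95
tool_pos: [0.5441, 0.0133, 0.0672]
eef_rot: [1.0, 0.023, -0.0, 0.0]
contact_force: [-0.7, -2.8, -1.0]
opening: 0.247
```

```bash
python3 step.py 2.2 5.5
```

```text
t 19.05 X [544.0384  13.4869  67.1917] Fm [-1.55 -2.42] F [-1.06 -2.02 -0.79] Fn 2.53 open 0.248
q [0.6013 0.0499 0.4314] p -7.9 gap -0.02 plate [-37.0004 -13.7556] dTall 71.5 dShort 98.6 res [np.float64(-0.01), np.float64(-0.01), np.float64(0.01), np.float64(0.02), np.float64(0.01), np.float64(-0.02)]
rows [[-0.7, 1.2, 0, 0, 10], [-0.6, 1.2, 0, 0, 10], [-0.5, 1.3, 0, 0, 10], [-0.5, 1.4, 0, 0, 10]]
C after [542.1  18.8] p -3.5 n [-0.9429 -0.3331] plate [-37.2398  -8.1264]
```

Call:
drive_tool --series '[[[-0.7,1.2,0,0,10],[-0.6,1.2,0,0,10],[-0.5,1.3,0,0,10],[-0.5,1.4,0,0,10]]]'

```text
clock: 19.45
tool_pos: [0.5419, 0.0184, 0.0672]
eef_rot: [1.0, 0.023, -0.0, 0.0]
contact_force: [-1.5, -1.6, -0.5]
opening: 0.246
```

```bash
python3 step.py 2.2 6
```

```text
t 19.55 X [541.7853  18.6552  67.1937] Fm [-2.05 -2.22] F [-1.42 -1.64 -0.37] Fn 2.67 open 0.246
q [0.6013 0.0499 0.4315] p -3.4 gap -0.05 plate [-37.5285  -8.1422] dTall 75.9 dShort 94.0 res [np.float64(-0.0), np.float64(0.02), np.float64(0.03), np.float64(0.03), np.float64(-0.0), np.float64(-0.05)]
rows [[-0.5, 1.4, 0, 0, 10], [-0.4, 1.5, 0, 0, 10], [-0.4, 1.4, 0, 0, 10], [-0.3, 1.5, 0, 0, 10]]
C after [540.5  24.6] p 1.4 n [-0.9852 -0.1715] plate [-36.8573  -2.1244]
```

Call:
drive_tool --series '[[[-0.5,1.4,0,0,10],[-0.4,1.5,0,0,10],[-0.4,1.4,0,0,10],[-0.3,1.5,0,0,10]]]'

```text
clock: 19.95
tool_pos: [0.5403, 0.0243, 0.0672]
eef_rot: [1.0, 0.023, -0.0, -0.0]
contact_force: [-2.1, -1.8, -0.8]
opening: 0.246
```

```bash
python3 step.py 2.2 6
```

```text
t 20.05 X [540.2846  24.6079  67.2128] Fm [-2.5  -1.92] F [-2.12 -1.61 -1.11] Fn 2.79 open 0.244
q [0.6013 0.0499 0.4317] p 1.5 gap -0.07 plate [-37.097   -2.0185] dTall 80.3 dShort 88.6 res [np.float64(0.03), np.float64(0.04), np.float64(0.04), np.float64(0.02), np.float64(-0.03), np.float64(-0.07)]
rows [[-0.3, 1.5, 0, 0, 10], [-0.2, 1.5, 0, 0, 10], [-0.1, 1.5, 0, 0, 10], [-0.0, 1.6, 0, 0, 10]]
C after [540.1  30.8] p 6.4 n [-0.9999 -0.0111] plate [-35.3702   3.9056]
```

Call:
drive_tool --series '[[[-0.3,1.5,0,0,10],[-0.2,1.5,0,0,10],[-0.1,1.5,0,0,10],[0,1.6,0,0,10]]]'

```text
clock: 20.45
tool_pos: [0.5398, 0.0304, 0.0672]
eef_rot: [1.0, 0.023, -0.0, -0.0]
contact_force: [-1.5, -1.2, -0.9]
opening: 0.247
```

```bash
python3 step.py 2.2 6
```

```text
t 20.55 X [539.7728  30.7002  67.2105] Fm [-2.58 -1.43] F [-1.46 -1.3  -0.68] Fn 2.6 open 0.249
q [0.6014 0.0499 0.4318] p 6.4 gap -0.09 plate [-35.6824   3.9294] dTall 84.1 dShort 82.9 res [np.float64(0.05), np.float64(0.06), np.float64(0.03), np.float64(-0.01), np.float64(-0.05), np.float64(-0.09)]
rows [[-0.0, 1.5, 0, 0, 10], [0.0, 1.6, 0, 0, 10], [0.1, 1.5, 0, 0, 10], [0.2, 1.5, 0, 0, 10]]
C after [540.4  36.8] p 11.4 n [-0.9915  0.1303] plate [-33.1399   9.5198]
```

Call:
drive_tool --series '[[[0,1.5,0,0,10],[0,1.6,0,0,10],[0.1,1.5,0,0,10],[0.2,1.5,0,0,10]]]'

```text
clock: 20.95
tool_pos: [0.5401, 0.0366, 0.0672]
eef_rot: [1.0, 0.023, -0.0, -0.0]
contact_force: [-2.7, -0.6, -1.1]
opening: 0.243
```

```bash
python3 step.py 2.2 6
```

```text
t 21.05 X [540.1775  36.7903  67.2208] Fm [-2.87 -1.1 ] F [-2.85 -0.56 -0.84] Fn 2.71 open 0.245
q [0.6014 0.0499 0.432 ] p 11.4 gap -0.1 plate [-33.3978   9.5892] dTall 87.5 dShort 77.0 res [np.float64(0.07), np.float64(0.05), np.float64(0.01), np.float64(-0.03), np.float64(-0.06), np.float64(-0.1)]
rows [[0.1, 1.5, 0, 0, 10], [0.3, 1.4, 0, 0, 10], [0.3, 1.5, 0, 0, 10], [0.4, 1.5, 0, 0, 10]]
C after [541.7  42.6] p 16.6 n [-0.9677  0.2519] plate [-30.1633  14.6845]
```

Call:
drive_tool --series '[[[0.1,1.5,0,0,10],[0.3,1.4,0,0,10],[0.3,1.5,0,0,10],[0.4,1.5,0,0,10]]]'

```text
clock: 21.45
tool_pos: [0.5413, 0.0424, 0.0672]
eef_rot: [1.0, 0.023, -0.0, -0.0]
contact_force: [-2.2, 0.0, -1.1]
opening: 0.247
```

```bash
python3 step.py 2.2 6
```

```text
t 21.55 X [541.328   42.633   67.2306] Fm [-2.97 -0.93] F [-2.76 -0.22 -0.93] Fn 2.64 open 0.249
q [0.6014 0.0499 0.432 ] p 16.5 gap -0.1 plate [-30.4818  14.7813] dTall 90.5 dShort 71.0 res [np.float64(0.06), np.float64(0.02), np.float64(-0.01), np.float64(-0.05), np.float64(-0.09), np.float64(-0.1)]
rows [[0.3, 1.5, 0, 0, 10], [0.5, 1.4, 0, 0, 10], [0.5, 1.5, 0, 0, 10], [0.5, 1.4, 0, 0, 10]]
C after [543.5  48.3] p 21.8 n [-0.9368  0.35  ] plate [-26.6447  19.5269]
```

Call:
drive_tool --series '[[[0.3,1.5,0,0,10],[0.5,1.4,0,0,10],[0.5,1.5,0,0,10],[0.5,1.4,0,0,10]]]'

```text
clock: 21.95
tool_pos: [0.5431, 0.0482, 0.0672]
eef_rot: [1.0, 0.023, -0.0, -0.0]
contact_force: [-1.5, -0.6, -1.2]
opening: 0.249
```

```bash
python3 step.py 2.2 6
```

```text
t 22.05 X [543.2096  48.4429  67.24  ] Fm [-3.09 -0.31] F [-1.74 -0.51 -1.06] Fn 2.79 open 0.246
q [0.6014 0.0499 0.432 ] p 21.9 gap -0.12 plate [-26.8814  19.714 ] dTall 93.2 dShort 64.9 res [np.float64(0.03), np.float64(0.0), np.float64(-0.03), np.float64(-0.07), np.float64(-0.08), np.float64(-0.12)]
rows [[0.5, 1.4, 0, 0, 10], [0.6, 1.5, 0, 0, 10], [0.6, 1.3, 0, 0, 10], [0.6, 1.4, 0, 0, 10]]
C after [545.9  53.9] p 27.6 n [-0.9061  0.423 ] plate [-22.6381  24.068 ]
```

Call:
drive_tool --series '[[[0.5,1.4,0,0,10],[0.6,1.5,0,0,10],[0.6,1.3,0,0,10],[0.6,1.4,0,0,10]]]'

```text
clock: 22.45
tool_pos: [0.5455, 0.0538, 0.0672]
eef_rot: [1.0, 0.023, 0.0, 0.0]
contact_force: [-2.4, -0.1, -1.2]
opening: 0.248
```

```bash
python3 step.py 2.2 6
```

```text
t 22.55 X [545.5824  54.0072  67.2476] Fm [-2.88 -0.02] F [-2.19  0.09 -1.05] Fn 2.6 open 0.242
q [0.6014 0.0499 0.4319] p 27.5 gap -0.12 plate [-22.891   24.2603] dTall 95.7 dShort 58.9 res [np.float64(0.02), np.float64(-0.02), np.float64(-0.05), np.float64(-0.06), np.float64(-0.1), np.float64(-0.12)]
rows [[0.6, 1.4, 0, 0, 10], [0.7, 1.4, 0, 0, 10], [0.7, 1.3, 0, 0, 10], [0.6, 1.4, 0, 0, 10]]
C after [548.5  59.4] p 33.7 n [-0.8874  0.461 ] plate [-18.4338  28.4204]
```

Call:
drive_tool --series '[[[0.6,1.4,0,0,10],[0.7,1.4,0,0,10],[0.7,1.3,0,0,10],[0.6,1.4,0,0,10]]]'

```text
clock: 22.95
tool_pos: [0.5482, 0.0593, 0.0673]
eef_rot: [1.0, 0.023, 0.0, 0.0]
contact_force: [-2.4, 0.1, -1.4]
opening: 0.244
```

```bash
python3 step.py 2.2 6
```

```text
t 23.05 X [548.2745  59.4722  67.2672] Fm [-2.71  0.07] F [-2.52 -0.1  -0.64] Fn 2.44 open 0.245
q [0.6014 0.0498 0.4317] p 33.7 gap -0.09 plate [-18.6282  28.6125] dTall 98.3 dShort 52.9 res [np.float64(-0.01), np.float64(-0.04), np.float64(-0.05), np.float64(-0.09), np.float64(-0.11), np.float64(-0.09)]
rows [[0.7, 1.4, 0, 0, 10], [0.7, 1.3, 0, 0, 10], [0.7, 1.4, 0, 0, 10], [0.7, 1.3, 0, 0, 10]]
C after [551.4  64.7] p 40.5 n [-0.8898  0.4563] plate [-14.0395  32.6202]
```

Call:
drive_tool --series '[[[0.7,1.4,0,0,10],[0.7,1.3,0,0,10],[0.7,1.4,0,0,10],[0.7,1.3,0,0,10]]]'

```text
clock: 23.45
tool_pos: [0.5509, 0.0646, 0.0673]
eef_rot: [1.0, 0.023, 0.0, 0.0]
contact_force: [-2.5, -1.0, -0.5]
opening: 0.245
```

```bash
python3 step.py 2.2 6
```

```text
t 23.55 X [551.0423  64.8441  67.2811] Fm [-2.46  0.01] F [-1.91 -0.28 -1.15] Fn 2.2 open 0.246
q [0.6014 0.0498 0.4314] p 40.5 gap -0.05 plate [-14.3226  32.8527] dTall 101.0 dShort 47.0 res [np.float64(-0.04), np.float64(-0.05), np.float64(-0.09), np.float64(-0.11), np.float64(-0.08), np.float64(-0.05)]
rows [[0.7, 1.4, 0, 0, 10], [0.7, 1.3, 0, 0, 10], [0.6, 1.4, 0, 0, 10], [0.7, 1.4, 0, 0, 10]]
C after [554.   70.2] p 47.9 n [-0.9125  0.409 ] plate [-9.821  37.0127]
```

Call:
drive_tool --series '[[[0.7,1.4,0,0,10],[0.7,1.3,0,0,10],[0.6,1.4,0,0,10],[0.7,1.4,0,0,10]]]'

```text
clock: 23.95
tool_pos: [0.5536, 0.0701, 0.0672]
eef_rot: [1.0, 0.023, 0.0, 0.0]
contact_force: [-1.7, -0.8, -1.1]
opening: 0.242
```

```bash
python3 step.py 2.2 6
```

```text
t 24.05 X [553.6437  70.324   67.2355] Fm [-2.47 -0.08] F [-1.57 -0.24 -1.08] Fn 2.22 open 0.248
q [0.6014 0.0498 0.4314] p 47.8 gap -0.0 plate [-10.1413  37.2475] dTall 104.2 dShort 41.0 res [np.float64(-0.05), np.float64(-0.09), np.float64(-0.11), np.float64(-0.08), np.float64(-0.05), np.float64(-0.0)]
rows [[0.6, 1.4, 0, 0, 10], [0.6, 1.4, 0, 0, 10], [0.6, 1.4, 0, 0, 10], [0.5, 1.5, 0, 0, 10]]
C after [556.2  75.9] p 55.4 n [-0.9346  0.3556] plate [-5.9432 41.7316]
```

Call:
drive_tool --series '[[[0.6,1.4,0,0,10],[0.6,1.4,0,0,10],[0.6,1.4,0,0,10],[0.5,1.5,0,0,10]]]'

```text
clock: 24.45
tool_pos: [0.5559, 0.0758, 0.0672]
eef_rot: [1.0, 0.023, 0.0, 0.0]
contact_force: [-2.6, -0.7, -0.5]
opening: 0.246
```

```bash
python3 step.py 2.2 6
```

```text
t 24.55 X [556.0063  76.0678  67.2576] Fm [-2.   -0.11] F [-1.94 -0.31 -0.98] Fn 1.83 open 0.24
q [0.6014 0.0498 0.4314] p 55.5 gap -0.0 plate [-6.1045 41.9673] dTall 108.0 dShort 34.9 res [np.float64(-0.09), np.float64(-0.11), np.float64(-0.08), np.float64(-0.05), np.float64(-0.0), np.float64(-0.0)]
rows [[0.6, 1.4, 0, 0, 10], [0.5, 1.5, 0, 0, 10], [0.5, 1.4, 0, 0, 10], [0.6, 1.4, 0, 0, 10]]
C after [558.5  81.7] p 62.4 n [-0.9396  0.3424] plate [-2.033  46.5323]
```

Call:
drive_tool --series '[[[0.6,1.4,0,0,10],[0.5,1.5,0,0,10],[0.5,1.4,0,0,10],[0.6,1.4,0,0,10]]]'

```text
clock: 24.95
tool_pos: [0.558, 0.0815, 0.0672]
eef_rot: [1.0, 0.023, -0.0, 0.0]
contact_force: [-1.6, -0.2, -1.1]
opening: 0.249
```

```bash
python3 step.py 2.5 6
```

```text
t 25.05 X [558.1349  81.7492  67.2488] Fm [-1.99 -0.37] F [-1.62 -0.07 -0.45] Fn 1.75 open 0.239
q [0.6014 0.0498 0.4311] p 62.4 gap -0.03 plate [-2.3096 46.7011] dTall 112.1 dShort 28.9 res [np.float64(-0.1), np.float64(-0.08), np.float64(-0.04), np.float64(0.0), np.float64(0.01), np.float64(-0.03)]
rows [[0.6, 1.3, 0, 0, 10], [0.5, 1.5, 0, 0, 10], [0.6, 1.4, 0, 0, 10], [0.6, 1.4, 0, 0, 10]]
C after [560.7  87.3] p 68.7 n [-0.9264  0.3764] plate [ 1.8188 51.1497]
```

Call:
drive_tool --series '[[[0.6,1.3,0,0,10],[0.5,1.5,0,0,10],[0.6,1.4,0,0,10],[0.6,1.4,0,0,10]]]'

```text
clock: 25.45
tool_pos: [0.5602, 0.0871, 0.0672]
eef_rot: [1.0, 0.023, -0.0, 0.0]
contact_force: [-1.3, -0.0, -1.8]
opening: 0.246
```

```bash
python3 step.py 2.5 6
```

```text
t 25.55 X [560.3294  87.359   67.2214] Fm [-2.44 -0.21] F [-1.69 -0.13 -0.99] Fn 2.19 open 0.249
q [0.6015 0.0498 0.4307] p 68.6 gap -0.07 plate [ 1.5257 51.3461] dTall 116.2 dShort 23.0 res [np.float64(-0.08), np.float64(-0.04), np.float64(0.02), np.float64(0.02), np.float64(-0.01), np.float64(-0.07)]
rows [[0.6, 1.4, 0, 0, 10], [0.6, 1.4, 0, 0, 10], [0.7, 1.4, 0, 0, 10], [0.6, 1.4, 0, 0, 10]]
C after [563.1  92.8] p 74.4 n [-0.896   0.4441] plate [ 5.8863 55.6848]
```

Call:
drive_tool --series '[[[0.6,1.4,0,0,10],[0.6,1.4,0,0,10],[0.7,1.4,0,0,10],[0.6,1.4,0,0,10],[0,0,0,0,10]]]'

```text
clock: 26.05
tool_pos: [0.5629, 0.0931, 0.0672]
eef_rot: [1.0, 0.023, 0.0, -0.0]
contact_force: [-1.1, 0.3, -0.6]
opening: 0.245
```

```bash
python3 step.py 2.5 2; sleep 0; python3 step.py 2.5 2
```

```text
t 26.15 X [562.945   93.0703  67.2598] Fm [-2.45  0.72] F [-0.99  0.14 -0.82] Fn 2.52 open 0.245
q [0.6015 0.0498 0.4301] p 74.5 gap -0.09 plate [ 5.7927 55.9563] dTall 120.4 dShort 17.1 res [np.float64(-0.03), np.float64(0.03), np.float64(0.04), np.float64(0.01), np.float64(-0.04), np.float64(-0.09)]
rows [[0.2, 0.5, 0, 0, 10], [0.3, 0.4, 0, 0, 10], [0.2, 0.4, 0, 0, 10], [0.2, 0.5, 0, 0, 10]]
C after [564.2  94.7] p 76.3 n [-0.8806  0.4738] plate [ 7.465  57.1329]
t 26.25 X [562.9165  93.0445  67.2793] Fm [-2.43  0.96] F [-1.98  0.97 -1.14] Fn 2.61 open 0.245
q [0.6015 0.0498 0.4298] p 74.5 gap -0.07 plate [ 5.7575 55.9406] dTall 120.4 dShort 17.1 res [np.float64(0.04), np.float64(0.05), np.float64(0.02), np.float64(-0.03), np.float64(-0.08), np.float64(-0.07)]
rows [[0.2, 0.5, 0, 0, 10], [0.2, 0.4, 0, 0, 10], [0.3, 0.4, 0, 0, 10], [0.2, 0.5, 0, 0, 10]]
C after [564.1  94.7] p 76.3 n [-0.8809  0.4733] plate [ 7.4392 57.1082]
```

The trace is complete, ending pressed beside the short pin. Now I back off, lift, and check the cam.

Call:
drive_tool --series '[[[-2,1,0,0,10],[-3,1.5,0,0,10],[-3,1,5,0,10],[0,0,20,0,10],[0,0,30,0,10],[0,0,19,0,10],[0,0,0,0,10],[0,0,0,0,10]]]'

```text
clock: 27.05
tool_pos: [0.5549, 0.0962, 0.1415]
eef_rot: [1.0, 0.023, 0.0, -0.0]
contact_force: [-0.1, 0.4, -0.4]
opening: 0.249
```

Run:
```python
from tr import *
obs(2); im=cams.snapshot("wrist"); m=cams.camera_model("wrist"); cv2.imwrite("pics/w7.png",im)
q,e,n=edgefit(im,m,camo,Q,w=8); print(q,e,n)
```

```text
t 27.1 X [554.581   96.1117 141.1031] sd [0.2765 0.0463 0.3479] F [-0.2949  0.7476 -0.777 ] sd [0.1962 0.3904 0.3788] M [0.0521 0.0168 0.0011] [0.0192 0.0131 0.0061]
[0.5998 0.049  0.4323] 0.22201286209519766 120
```

View pics/w7.png

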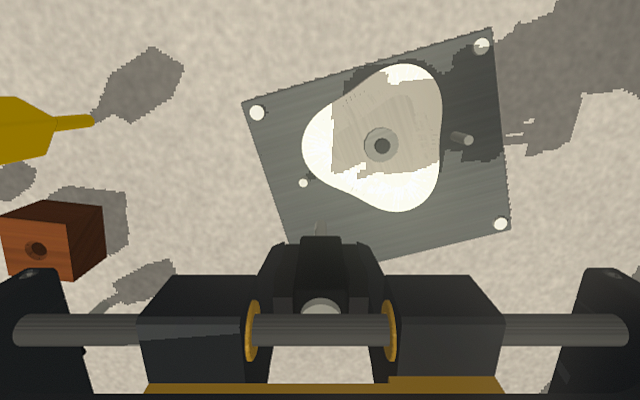

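The cam fit, (0.5998, 0.0490, 0.432), is unchanged within the noise. Back to the stand.

Call:
drive_tool --series '[[[-9,40,0,0,10],[-9,40,0,0,10],[-9,40,0,0,10],[-9,40,0,0,10],[-9,40,0,0,10],[-9,39.5,0,0,10],[0,0,0,0,10],[0,0,0,0,10],[0,0,0,0,10],[0,0,0,0,10]]]'

```text
clock: 28.15
tool_pos: [0.5014, 0.3334, 0.1408]
eef_rot: [1.0, 0.022, -0.0, 0.001]
contact_force: [-0.2, 0.0, -0.7]
opening: 0.242
```

Run:
```python
from tr import *
obs(4); im=cams.snapshot("wrist"); m=cams.camera_model("wrist"); cv2.imwrite("pics/w8.png",im)
cv2.imwrite("pics/w8c.png",cv2.resize(im[140:260,240:400],None,fx=5,fy=5,interpolation=cv2.INTER_CUBIC))
print(w2px(m,[[.4997,.334,.046],[.5,.3359,.046]]))
```

```text
t 28.3 X [501.3551 333.8905 141.0381] sd [0.0439 0.3733 0.1528] F [-0.2267  0.0639 -0.7299] sd [0.2202 0.4612 0.3483] M [ 0.0447  0.0155 -0.0306] [0.0233 0.0227 0.0236]
[[320.2142 202.5128]
 [317.8989 202.0659]]
```

View pics/w8c.png

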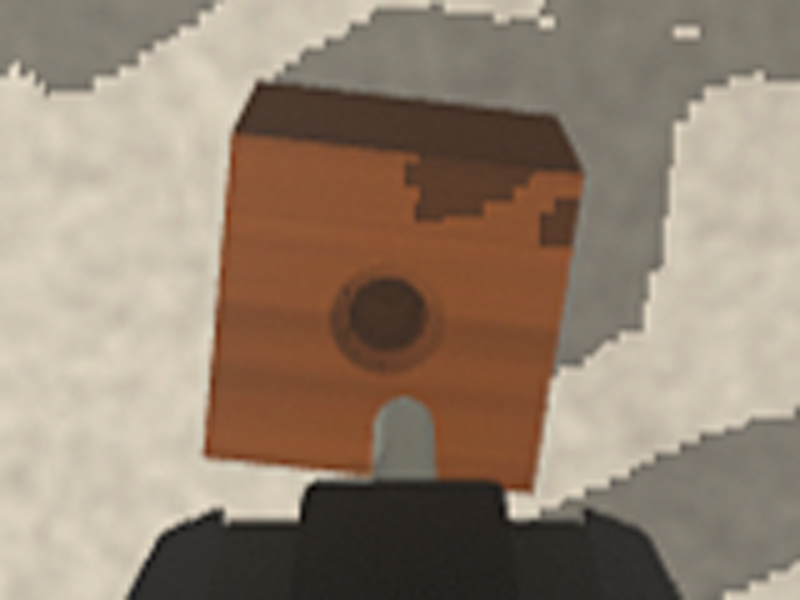

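Run:
```python
from tr import *
obs(2); m=cams.camera_model("wrist")
h=px2w(m,(317.2,203.6),.046); print("hole",h)
print("rod tip centre guess", px2w(m,(321,219.4),.0918), w2px(m,[[.5013+dx,.3342,.0918] for dx in(.004,.003,.002)]))
```

```text
t 28.4 X [501.1697 334.8565 141.3095] sd [0.0808 0.126  0.0051] F [-0.0493 -0.546  -0.782 ] sd [0.0223 0.4185 0.4113] M [ 0.0686 -0.0153 -0.0287] [0.0113 0.0102 0.0176]
hole [0.4986 0.3367 0.046 ]
rod tip centre guess [0.5033 0.3339 0.0918] [[320.7045 216.5966]
 [320.6367 217.9842]
 [320.5692 219.3677]]
```

Call:
drive_tool --series '[[[-1,1.3,0,0,10],[0,0,-15,0,10],[0,0,-15,0,10],[0,0,-10,0,10],[0,0,0,0,10],[0,0,0,0,10],[0,0,0,0,10]]]'

```text
clock: 29.1
tool_pos: [0.5003, 0.3372, 0.1019]
eef_rot: [1.0, 0.023, 0.001, -0.0]
contact_force: [0.3, -0.1, -0.8]
opening: 0.243
```

Run:
```python
from tr import *
obs(3); im=cams.snapshot("wrist"); m=cams.camera_model("wrist")
cv2.imwrite("pics/w9c.png",cv2.resize(im[140:260,240:400],None,fx=5,fy=5,interpolation=cv2.INTER_CUBIC))
```

```text
t 29.2 X [500.2502 337.1942 101.926 ] sd [0.0258 0.0044 0.0234] F [ 0.4431  0.0733 -0.8961] sd [0.8883 0.1444 0.3058] M [ 0.0172  0.0391 -0.0129] [0.0054 0.0264 0.0172]
```

View pics/w9c.png

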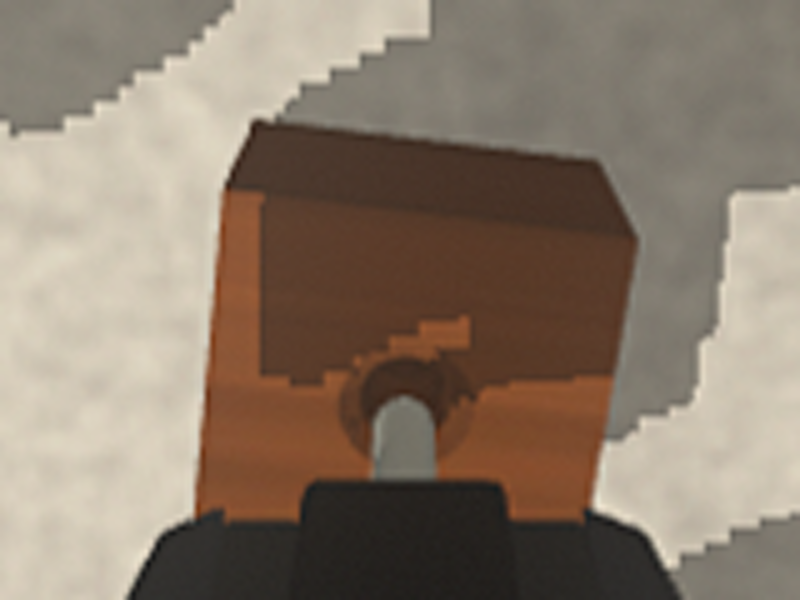

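The rod (col 321) lines up with the hole centre (col 321). Descending with a force check.

Call:
drive_tool --series '[[[0,-0.2,-4,0,10],[0,0,-4,0,10],[0,0,-4,0,10],[0,0,-3,0,10],[0,0,0,0,10]]]'

```text
clock: 29.75
tool_pos: [0.4994, 0.3365, 0.0856]
eef_rot: [1.0, 0.023, -0.0, 0.0]
contact_force: [0.2, -0.3, -1.4]
opening: 0.24
```

Run:
```python
from tr import *
obs(3); im=cams.snapshot("wrist")
cv2.imwrite("pics/w10c.png",cv2.resize(im[140:260,240:400],None,fx=5,fy=5,interpolation=cv2.INTER_CUBIC))
```

```text
t 29.85 X [499.5995 336.5745  85.8453] sd [0.1498 0.0803 0.2118] F [-0.1073 -0.2949 -0.8051] sd [0.3846 0.1036 0.4529] M [0.0211 0.0082 0.0098] [0.0148 0.0377 0.0128]
```

View pics/w10c.png

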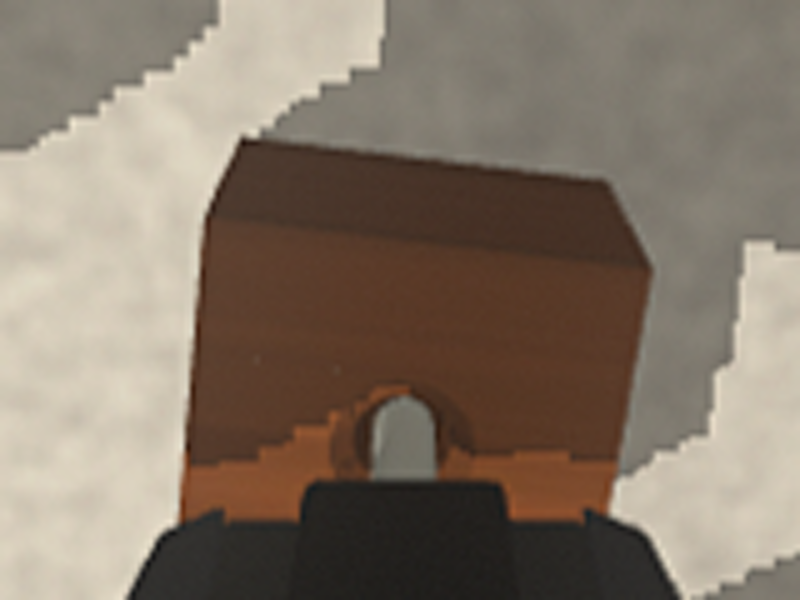

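Call:
drive_tool --series '[[[0,0,-6,0,10],[0,0,-6,0,10],[0,0,-6,0,10],[0,0,-6,0,10],[0,0,-4,0,10],[0,0,0,0,10],[0,0,0,0,10]]]'

```text
clock: 30.6
tool_pos: [0.4998, 0.3367, 0.0582]
eef_rot: [1.0, 0.023, -0.0, 0.0]
contact_force: [-0.5, -0.6, -0.6]
opening: 0.245
```

Run:
```python
from tr import *
obs(4)
```

```text
t 30.75 X [499.9488 336.7798  58.3744] sd [0.0849 0.0501 0.1375] F [ 0.1933  0.0576 -0.7107] sd [0.4576 0.7816 0.2363] M [0.0324 0.0147 0.0118] [0.0351 0.0267 0.0508]
```

Call:
drive_tool --series '[[[0,0,-1.5,0,10],[0,0,-1.2,0,10],[0,0,0,0,10],[0,0,0,0,10]]]'

```text
clock: 31.15
tool_pos: [0.4998, 0.3367, 0.0555]
eef_rot: [1.0, 0.023, -0.0, 0.0]
contact_force: [1.5, 0.6, -0.9]
opening: 0.246
```

Run:
```python
from tr import *
obs(3)
```

```text
t 31.25 X [499.7891 336.7075  55.5408] sd [0.0166 0.0021 0.0164] F [ 0.6528  0.3655 -1.0204] sd [0.6405 0.5575 0.7813] M [0.0183 0.0571 0.0172] [0.0088 0.0177 0.023 ]
```

Seated height reached without load. I release, opening evenly, and wait.

Call:
drive_tool --series '[[[0,0,0,0,30],[0,0,0,0,60],[0,0,0,0,88],[0,0,0,0,88],[0,0,0,0,88],[0,0,0,0,88],[0,0,0,0,88],[0,0,0,0,88]]]'

```text
clock: 32.05
tool_pos: [0.4998, 0.3367, 0.0556]
eef_rot: [1.0, 0.023, 0.0, 0.0]
contact_force: [0.1, 0.2, -1.0]
opening: 0.947
```

Run:
```python
from tr import *
print(sensors.get_state()["opening"])
cv2.imwrite("pics/w11.png",cams.snapshot("wrist"))
```

```text
0.9474852803495454
```

View pics/w11.png

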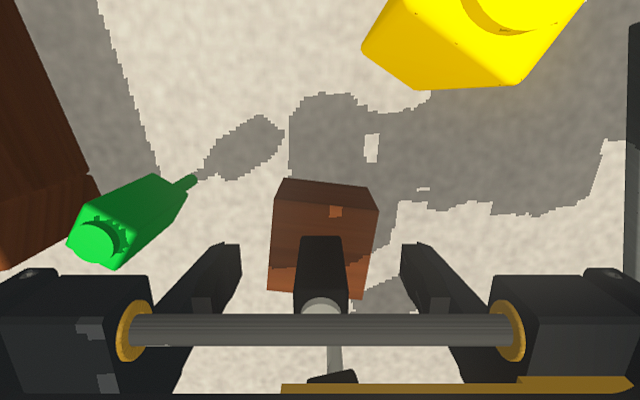

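The fingers are clear on both sides of the upright grip, with the button at (320,305). Now I retreat upward and verify.

Call:
drive_tool --series '[[[0,0,10,0,88],[0,0,25,0,88],[0,0,40,0,88],[-10,0,45,0,88],[-15,0,40,0,88],[-15,0,0,0,88],[0,0,0,0,88],[0,0,0,0,88]]]'

```text
clock: 32.9
tool_pos: [0.4598, 0.3365, 0.2157]
eef_rot: [1.0, 0.023, 0.0, 0.0]
contact_force: [0.6, -0.1, -0.2]
opening: 0.999
```

Run:
```python
from fit import *
s=sensors.get_state(); print(s["clock"],s["tool_pos"],s["opening"])
im=cams.snapshot("wrist"); m=cams.camera_model("wrist"); cv2.imwrite("pics/w12.png",im)
def ax(xy): print("axis px grip bottom/top/button",w2px(m,[[*xy,.046],[*xy,.098],[*xy,.102]]))
ax((.4998,.3342))
sc=cams.snapshot("scene"); cv2.imwrite("pics/s12.png",cv2.resize(sc[120:270,180:540],None,fx=2.2,fy=2.2,interpolation=cv2.INTER_CUBIC))
cams.snapshot("top")
mt=cams.camera_model("top")
for n,z in dict(bobbin=0,screw_tray=0,screwdriver=.012).items(): print(n,[(px2w(mt,d["at"],z)[:2],d["confidence"]) for d in cams.mark_of("top",n)[:1]])
```

```text
32.9 [0.4598 0.3365 0.2157] 0.9985110399479378
axis px grip bottom/top/button [[323.4052 139.5088]
 [324.0352 147.7563]
 [324.0936 148.5207]]
bobbin [(array([ 0.7605, -0.1774]), 0.61)]
screw_tray [(array([ 0.704 , -0.3497]), 0.71)]
screwdriver [(array([0.8107, 0.1247]), 0.56)]
```

View pics/w12.png

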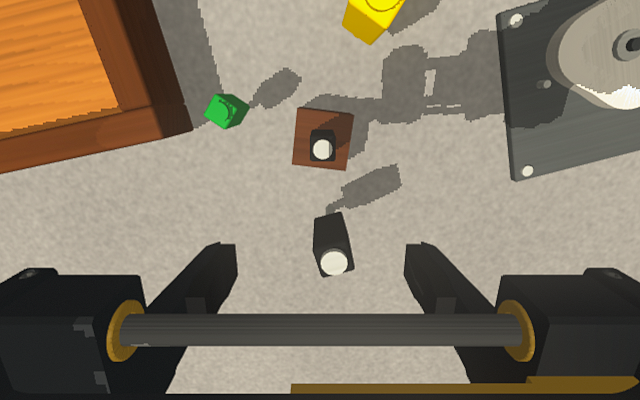

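View pics/s12.png

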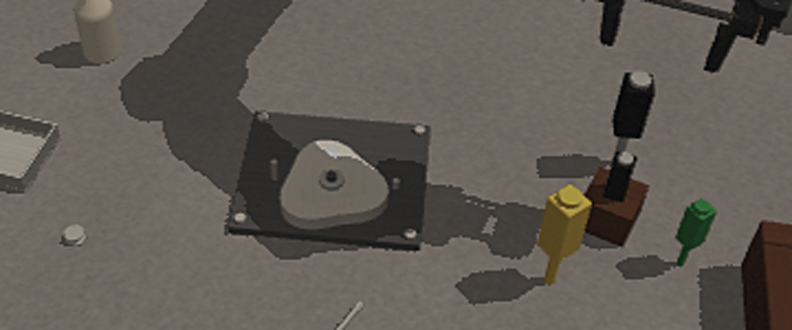

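The stylus stands upright and seated in the stand, with its button at (322,149) against a predicted (324,148.5). The bystanders have not moved, and the gripper is clear. Handing in.

Run:
```python
from plant import r
print(r.finish_job())
```

```text
the job is handed in; nothing more can be done
None
```

I handed the job in at about 33 s. I took the small black stylus from its stand, ran its rod once round the robot's side of the cam from the tall pin to the short pin, and stood it back in its hole.

**Contact:** Normal force was about 2 to 3.5 N at every reading along the trace. The total force peaked at about 4 N, against the 8 N slip limit. The trace began about 20 to 21 mm from the tall pin's axis and ended about 17 mm from the short pin's axis.

**Cam:** After the trace, the cam in the camera picture was within about 0.7 mm of its first fit, and its turn was unchanged. That difference is within the calibration.

**Stylus:** The last pictures show it upright and fully down in the stand, with the gripper open and clear of it.

**Bystanders:** The bobbin, tray and screwdriver read within about 4 mm of where they were before. The network never found the oil bottle, so I only judged it by eye in the last scene picture, where it was still standing in about the same place.

**Disagreements:**
- The contact positions came out 1 to 1.5 mm off the camera's fit of the cam. I took this as calibration and grip offset, and corrected for it as I traced.
- Early in the trace the sideways force was higher than I expected, probably friction. I lowered the target force for the rest.

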